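Strip the jar roller mixer for cleaning

TASK

The mixing run is over and the mixer's roller has to be cleaned. Swing the clear guard up past its balance point so that it stays open by itself, then flip the black cam lever fully open, then lower the loose roller out through the open-ended slots and lay it on the drying stand with its axle in both Vs. Stand every sample jar from in front of the mixer upright in the white tray (before or after, as suits you), and do not knock over any of the reagent bottles.

Things in the scene. Friction and masses are not known exactly. Their poses are not given: they have to be found in the camera images.
- mixer: jar roller mixer, grey and steel machine, fixed. Origin on the bench below the roller's seat; x points to its back (away from the robot), y to the white drive housing on its left. Steel drip pan x -77 to +160, y +-125 mm, 8 mm thick, front rim 12 mm high. Two cheek plates at y = +-85 to +-97 mm, x -50 to +100 mm, up to z 140 mm, open above the roller once the guard is up
- slot_seat (a point): where the roller's centre is when its axle sits in both cheeks (mixer x -1.5, z 100 mm; axes as the mixer's). The L-shaped slots, alike in both cheeks: level seat with floor at z 95 mm and roof at z 115 mm, closed behind, with a lip 2.5 mm high at x -16 to -10 mm; forward of that lip it turns down. So lift the axle about 6 mm, move it 23 mm forward, then lower it
- slot_mouth (a point): mid-way between the lower, open ends of the upright part of the two slots (mixer x -25, z 70 mm): 18 mm wide, x -34 to -16 mm. With the axle's centre below z 60 mm the roller can be moved forward under the front lip of the cheeks (x -50 to -34 mm, underside z 70 mm). A fixed second roller lies behind: axis at x 85, z 80 mm, radius 18 mm
- guard (a joint): angle of the counterweighted clear guard over the roller, rad: 0 = down, grows as the front bar is lifted up and back; balance point near 0.7, beyond it the guard falls open on its own to its stop at 1.75 and rests there; before it, it falls shut. About 2 N at the bar to lift
- guard_bar (a point): middle of the guard's round steel front bar, 12 mm in diameter, 208 mm long along the mixer's y; 45 mm of free room behind it before the clear sheet; 170 mm from the hinge line; 155 mm above the bench when down
- guard_hinge (a point): middle of the guard's hinge line (along the mixer's y), fixed on the mixer at x 130, z 155 mm
- lever (a joint): angle of the black cam lever on the mixer's right (-y) cheek, rad: near 0 = shut, lying level and pointing forward, its keeper blade standing in front of the axle; grows as its tip is swung up and back; 1.6 = fully open, upright. It stays where it is left; about 2 N at the grip
- lever_grip (a point): middle of the free part of the lever's round cross grip, 14 mm in diameter, running along the mixer's y for 21 mm either way; 78 mm from the lever's hinge line
- lever_hinge (a point): point of the lever's hinge line (along the mixer's y) level with lever_grip; fixed on the mixer at x -25, z 128 mm
- roller_center (a point): centre of the loose roller: black rubber cylinder 36 mm in diameter and 160 mm long, along its own y axis, with a thin steel axle 10 mm in diameter sticking out to 112 mm either side of the centre and a small white toothed wheel 8 mm wide and 45 mm across near its +y end; about 0.28 kg. It may turn freely about its y axis
- stand: drying stand, fixed: grey base plate 230 x 70 x 8 mm with two white V blocks at x = +-97 mm (10 mm thick, V open upward, 45 degree sides, tops about 70 mm high). Origin on the bench under its middle, x along the line of the axle. The axle lies in both Vs, either way round; the Vs leave the roller 12 mm of play endways
- stand_seat (a point): where the centre of the roller comes to lie when its axle rests in both Vs of the stand: 55 mm above the bench, axes as the stand's
- tray: white sample tray, open box 260 (x) x 200 (y) x 30 mm high, walls and floor 4 mm thick, fixed. Origin under its middle
- tray_in (a point): middle of the tray's inner floor, axes as the tray's
- jar1_center (a point): centre (half-way up) of a lidded sample jar 52 mm in diameter, 40 mm high, upright along its z, about 0.14 kg, standing on the bench in front of the mixer at the start; None if this jar is absent
- jar2_center (a point): centre (half-way up) of a lidded sample jar 52 mm in diameter, 40 mm high, upright along its z, about 0.14 kg, standing on the bench in front of the mixer at the start; None if this jar is absent
- jar3_center (a point): centre (half-way up) of a lidded sample jar 52 mm in diameter, 40 mm high, upright along its z, about 0.14 kg, standing on the bench in front of the mixer at the start; None if this jar is absent
- jar4_center (a point): centre (half-way up) of a lidded sample jar 52 mm in diameter, 40 mm high, upright along its z, about 0.14 kg, standing on the bench in front of the mixer at the start; None if this jar is absent
- jar5_center (a point): centre (half-way up) of a lidded sample jar 52 mm in diameter, 40 mm high, upright along its z, about 0.14 kg, standing on the bench in front of the mixer at the start; None if this jar is absent
- bottle_a: amber reagent bottle, 66 mm wide, 160 mm high, a bystander, origin under its middle
- bottle_b: white reagent bottle, 66 mm wide, 150 mm high, a bystander, origin under its middle
- bottle_c: small white bottle, 52 mm wide, 100 mm high, a bystander, origin under its middle

How it is judged:
By the outcome, as a careful person would: the job done as asked, in the order asked, and still so for the second after the job is handed in, with the robot touching nothing.
Of jar1, jar2, jar3, jar4, jar5 only 3 to 5 are there at a start; the rules pass over those that are not, and their reading is None.
At some moment in a run one of jar1, jar2, jar3, jar4, jar5 may be knocked a few centimetres aside while the robot is not near it.
Once in a run the grip may slacken for a moment while it holds something.
It also fails if it takes over 210 s, if anything falls off the work surface, if the arm or the gripper's body presses on something with over 40 N, if the wrist force passes 120 N, or if a joint passes its speed limit or range.

ROBOT

A 6-joint arm with a two-finger parallel gripper is mounted at the origin on the work surface. World frame = base frame: x ahead of the robot, y to its left, z up, the work surface at z = 0. Lengths are in mm, angles in rad, forces in N, time in s.
With the tool pointing down it reaches from about 250 to 775 mm from the base axis. Payload 4 kg.
Tool frame: the origin (TCP) lies midway between the tips of the shut fingers; the grasp point (between the pads) lies 19 mm behind it; z points along the fingers, y is the direction in which the jaws open and shut (so a half turn about z gives the same grasp; the last joint's range is limited). The gripper opens to 94 mm and grips with 3 to 60 N. Pads are 16 mm wide; open, the fingers measure 119 mm over their backs; the gripper's body (75 mm by 177 mm) begins 78 mm behind the grasp point.
Start: joints at [-1.284, 0.087, 1.371, -0, 1.684, -0.103], TCP at [209.001, -508.762, 205.506] pointing down, gripper open.
Joint ranges: [-3.1, 3.1], [-0.76, 2.03], [0.27, 2.55], [-1.08, 4.22], [0.17, 2.65], [-2.57, 2.57]. Speed limits (rad/s): [2.79, 2.79, 3.14, 3.14, 3.14, 3.14].

INTERFACE

Orientations are given as a 3x3 rotation matrix whose columns are the frame's x, y, z axes.
In Python, from station import manip, optics, finder gives the robot as it stands.
- The arm moves only by the tool carry_out, never from a script. Its argument "steps" is a list of rows, each an object with "slide": the shift along the world's x, y, z in mm, a list of three; "angular": the turn, a rotation vector about the world's x, y, z in rad, a list of three. In form: [{"slide": [dx, dy, dz], "angular": [wx, wy, wz]}, ...]. A call has 1 to 5 rows; each row shifts and turns the commanded pose from where the row before left it; what a row does not reach is not made up. A row lasts 1/10 s, in which the tool goes at most 50 mm and 8.59 degrees, less where a joint would pass 70% of its speed; a pose out of reach is approached as far as the arm can. A call is refused whole if a number of a shift passes 50 or a number of a turn 0.15, either way. A call with a gripper value outside its range is refused whole. "hand" is the closure, from -1 (fully open) to 1 (shut), set as the call begins (left out, the last holds). The fingers move at their own pace and stop on an object; "force" is the grip in N (left out, the last holds). Time passes only in rows, so rows that do not move let the fingers close. It gives the time, the measured TCP pose, the force and the opening at its end, in the units of the state.
- manip.observe(): the state, without advancing time (a new reading comes with each control period).
- optics.grab_frame(name): name is "scene" or "top" or "wrist"; returns the picture (420x560x3 uint8, red, green, blue); there is no depth.
- optics.camera_info(name): a dict with "fx", "fy", "cx", "cy" (pixels), "R" (3x3) and "t" (3): a world point X has camera coordinates R X + t. Camera axes: x right, y down, z forward; pixel columns grow to the right and rows downward; lengths in mm; the calibration is good to about 2 mm. A picture is of the moment at which its call begins: read the wrist's pose just before it. camera_info takes no time and is no camera call; for the wrist camera it gives the pose at the moment of the call.
- manip.close_job(): hands the job in, once; it reports no verdict.
Trained networks look in the newest picture that a camera, given by its name, has taken for a name from the list of things; names that differ only in an ending like _2 or _b are one class to them, and where a whole thing is asked for, a point or a joint stands for the part that bears it (a point fixed in the world has none). Each returns a list of dicts, best first, with "p" (0 to 1); they miss things now and then, are a little off and sometimes report something else, mostly with a low value. They report only what shows in the picture. A call takes as long as a camera call.
- finder.search_frame(camera, query): "position" ([x, y, z] in mm, in the coordinates of the camera as it stood for that picture, good to about 4 mm: the middle of the surface that is visible of it).
- finder.trace(camera, query): "region" (420x560 bool, what is visible of it).
The state is a dict: "t": time; "joint_pos": joint angles; "qd": joint speeds; "joint_torque": joint torques, N m; "tool_pos": TCP position; "tcp_rot": TCP orientation; "contact_force": force on the tool from outside, world axes, zero at the start; "torque": the same for the moment, N m; "grip_width": opening from 0.0 (shut) to 1.0 (fully open).
Only numpy, scipy, OpenCV 4.12 (cv2) and the standard library are available. Lean on these libraries where they do the work, as an engineer would, in place of code of your own. Each camera call takes 0.05 s, during which the arm holds its last target.

## Working session

There is one attempt and no reset: what is moved stays moved. The work goes in short steps, Python scripts to look and compute and a tool call to move; the robot and the scene stay as the last step left them, time stands still between calls to the robot, and variables do not carry over. Pictures are saved under pics/ and viewed, and the job is handed in when it is done.

Besides the shell and the picture viewer there is one more tool, called after "Request:" in YAML: its name, and indented under it one key for each argument. carry_out: Moves the arm, as the interface text tells. Its arguments: {"type":"object","properties":{"steps":{"type":"array"},"hand":{"type":"number"},"force":{"type":"number"}},"required":["steps"]}

```bash
mkdir -p pics; ls
cat > h.py <<'E'
import sys; sys.path.insert(0,'.')
import numpy as np, cv2
from station import manip, optics, finder
np.set_printoptions(precision=1,suppress=True)
def snap(c,fn):
    im=optics.grab_frame(c); cv2.imwrite('pics/'+fn,cv2.cvtColor(im,cv2.COLOR_RGB2BGR)); return im
def w(c,p,info=None):
    i=info or optics.camera_info(c); R=np.array(i['R']);t=np.array(i['t']); return R.T@(np.array(p)-t)
def px2z(c,u,v,z,info=None):
    i=info or optics.camera_info(c); R=np.array(i['R']);t=np.array(i['t'])
    d=R.T@np.array([(u-i['cx'])/i['fx'],(v-i['cy'])/i['fy'],1]); o=-R.T@t
    return o+d*(z-o[2])/d[2]
def proj(c,X,info=None):
    i=info or optics.camera_info(c); p=np.array(i['R'])@np.array(X)+np.array(i['t'])
    return np.array([i['fx']*p[0]/p[2]+i['cx'],i['fy']*p[1]/p[2]+i['cy']])
E
python3 - <<'E'
from h import *
for c in ['scene','top','wrist']:
    snap(c,c+'0.png'); i=optics.camera_info(c); R=np.array(i['R']); print(c,i['fx'],i['cx'],i['cy'],-R.T@np.array(i['t']),R.round(2).tolist())
print(manip.observe())
E
```

```text
pics
scene 423.6974298579841 284.3610401378085 207.4756135824826 [1014.4  556.3  769.5] [[-0.83, 0.56, 0.01], [0.38, 0.57, -0.73], [-0.41, -0.6, -0.69]]
top 388.36559961781217 279.98398253246353 218.64772946020318 [ 499.    23.2 1054.1] [[-0.03, -1.0, 0.03], [-0.99, 0.02, -0.13], [0.13, -0.03, -0.99]]
wrist 336.2545807608732 282.3235701125962 212.5168539751261 [ 277.3 -481.2  383.7] [[0.38, -0.93, -0.0], [-0.89, -0.37, 0.25], [-0.24, -0.09, -0.97]]
{'t': 0.15, 'joint_pos': array([-1.3,  0.1,  1.4,  0. ,  1.7, -0.1]), 'qd': array([-0., -0., -0., -0.,  0., -0.]), 'joint_torque': array([  0. , -34.1, -30.3,   0.1,   0. ,  -0. ]), 'tool_pos': array([ 208.9, -508.4,  204.6]), 'tcp_rot': array([[ 0.9,  0.4, -0. ],
       [ 0.4, -0.9,  0. ],
       [ 0. , -0. , -1. ]]), 'contact_force': array([-0.1, -0.4, -0.6]), 'torque': array([ 0.,  0., -0.]), 'grip_width': 1.00111123153482}
```

View pics/scene0.png

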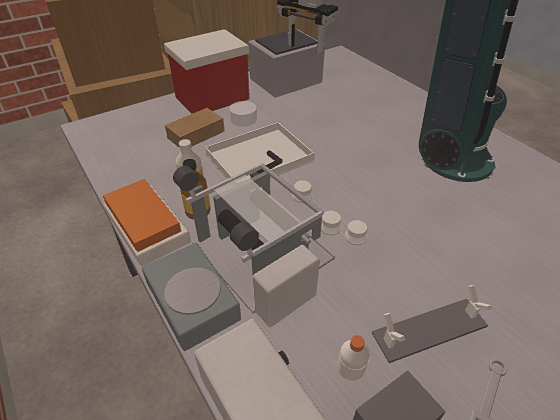

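View pics/top0.png

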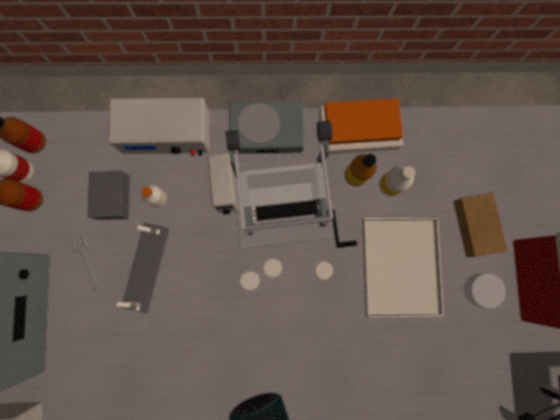

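View pics/wrist0.png

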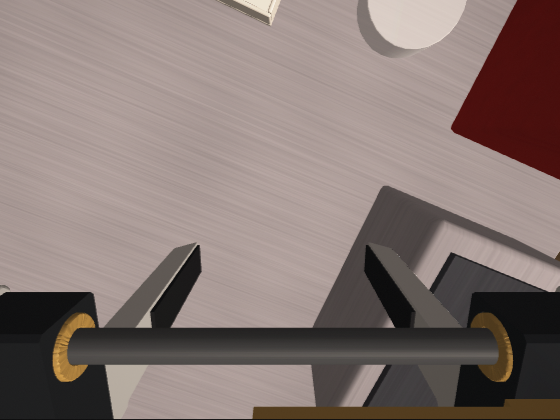

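Run:
```python
from h import *
for q in ['mixer','guard','guard_bar','lever','lever_grip','roller_center','stand','tray','jar1_center','bottle_a','bottle_b','bottle_c']:
  for c in ['top','scene']:
    try:
        r=finder.search_frame(c,q)
        for d in r[:6]: print(q,c,round(d['p'],2),w(c,d['position']))
    except Exception as e: print(q,c,e)
```

```text
mixer scene 0.62 [728.   47.7 128.3]
guard top 0.72 [695.  -16.1 156.6]
guard scene 0.77 [705.8  -4.5 150.5]
guard scene 0.5 [506.1  23.2  38. ]
guard_bar top 0.83 [696.7 -15.9 155.9]
guard_bar scene 0.92 [706.   -2.5 155.4]
guard_bar scene 0.35 [510.3  24.6  39.8]
lever top 0.66 [ 560.3 -144.5  131.3]
lever scene 0.63 [ 566.1 -140.8  140. ]
lever_grip top 0.51 [ 562.2 -141.   141.2]
lever_grip scene 0.51 [ 562.2 -140.8  136.2]
roller_center top 0.75 [641.2 -17.7 112.1]
roller_center top 0.21 [693.2 -16.6 154.8]
stand top 0.87 [504.  348.5   6.9]
stand scene 0.95 [514.6 352.    8.3]
tray top 0.61 [ 493.1 -338.1    5.1]
tray top 0.41 [688.3 311.2  64.4]
tray scene 0.73 [ 750.3 -209.5   86.6]
tray scene 0.67 [ 474.1 -362.3    7.9]
bottle_a top 0.8 [ 712.5 -302.8  102.5]
bottle_a top 0.71 [ 735.4 -212.4  105.8]
bottle_a top 0.58 [690.2 314.5  67.9]
bottle_a scene 0.96 [706.7 325.6  65.7]
bottle_a scene 0.91 [ 722.2 -311.4  116. ]
bottle_a scene 0.81 [ 750.2 -208.3   85.5]
bottle_b top 0.8 [ 712.5 -302.8  102.5]
bottle_b top 0.71 [ 735.4 -212.4  105.8]
bottle_b top 0.58 [690.2 314.5  67.9]
bottle_b scene 0.96 [706.7 325.6  65.7]
bottle_b scene 0.91 [ 722.2 -311.4  116. ]
bottle_b scene 0.81 [ 750.2 -208.3   85.5]
bottle_c top 0.8 [ 712.5 -302.8  102.5]
bottle_c top 0.71 [ 735.4 -212.4  105.8]
bottle_c top 0.58 [690.2 314.5  67.9]
bottle_c scene 0.96 [706.7 325.6  65.7]
bottle_c scene 0.91 [ 722.2 -311.4  116. ]
bottle_c scene 0.81 [ 750.2 -208.3   85.5]
```

Run:
```python
import cv2
a=cv2.imread('pics/top0.png'); cv2.imwrite('pics/tc1.png',cv2.resize(cv2.convertScaleAbs(a[120:300,200:360],alpha=1.7),None,fx=4.5,fy=3.3*4.5/3.3 if 0 else 3.33,interpolation=cv2.INTER_CUBIC))
a=cv2.imread('pics/scene0.png'); cv2.imwrite('pics/sc1.png',cv2.resize(cv2.convertScaleAbs(a[150:330,170:390],alpha=1.5),None,fx=3.3,fy=3.3,interpolation=cv2.INTER_CUBIC))
```

```text
(no output)
```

View pics/tc1.png

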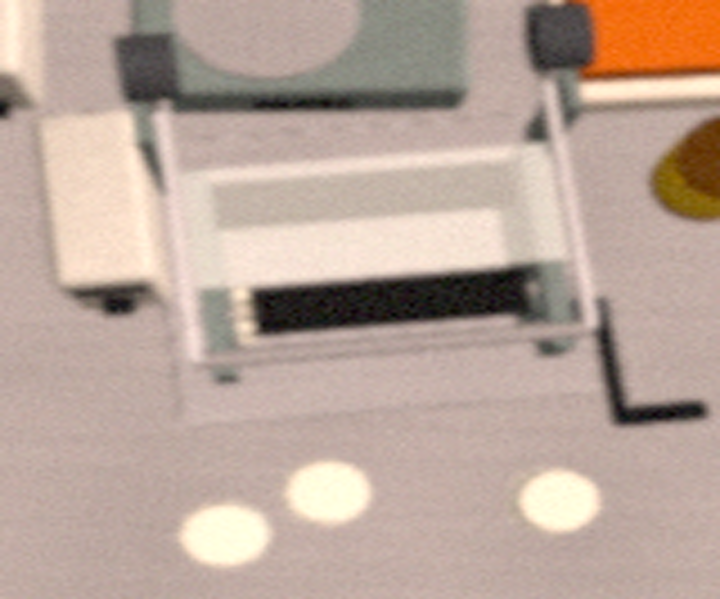

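View pics/sc1.png

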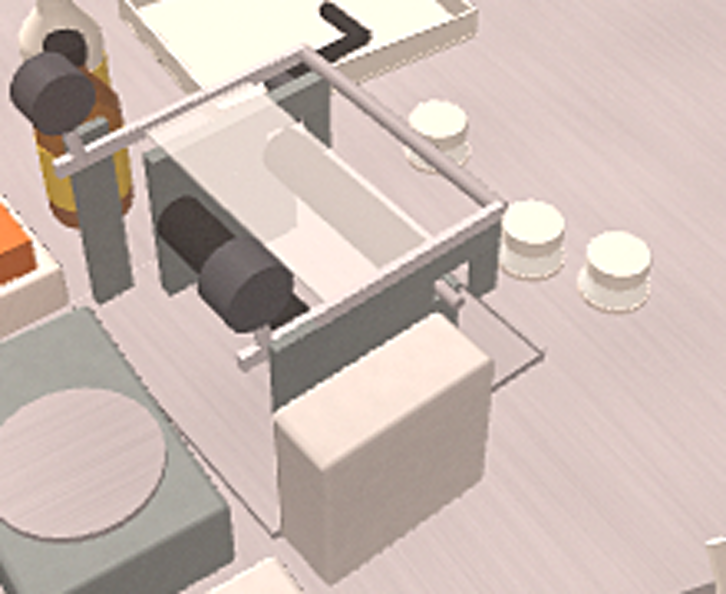

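```bash
python3 - <<'E'
from h import *
def P(x,y,z): return px2z('top',200+x/4.5,120+y/3.333,z)
print('bar',P(200,357,155),P(597,327,155))
a=P(200,357,155);b=P(597,327,155);d=a-b;print('len',np.linalg.norm(d),'yaw deg',np.degrees(np.arctan2(-d[0],d[1])))
print('pan corner L',P(183,420,12))
print('grip far/near',P(622,413,128),P(700,410,128))
print('lever root', P(605,300,128))
print('wheel ends',P(240,290,118),P(535,300,118))
for p in [(225,535),(329,492),(560,501)]: print('jar',P(*p,40))
print('housing',P(40,118,100))
def S(x,y,z): return px2z('scene',170+x/3.3,150+y/3.3,z)
print('S bar',S(303,52,155),S(500,208,155))
for p in [(438,115),(534,222),(617,255)]: print('Sjar',S(*p,40))
print('S pan corner',S(543,355,12))
# tray, stand in top
for n,u,v,z in [('tray',364,217,30),('tray',437,218,30),('tray',443,317,30),('tray',365,316,30),('V',148,230,70),('V',129,305,70),('base',142,224,8),('base',169,228,8),('base',118,308,8),('base',145,312,8)]: print(n,px2z('top',u,v,z))
E
python3 - <<'E'
import cv2
a=cv2.imread('pics/top0.png'); cv2.imwrite('pics/tc2.png',cv2.resize(cv2.convertScaleAbs(a[170:330,80:240],alpha=1.7),None,fx=3.5,fy=3.5,interpolation=cv2.INTER_CUBIC))
cv2.imwrite('pics/tc3.png',cv2.resize(cv2.convertScaleAbs(a[200:330,350:500],alpha=1.7),None,fx=4,fy=4,interpolation=cv2.INTER_CUBIC))
a=cv2.imread('pics/scene0.png'); cv2.imwrite('pics/sc2.png',cv2.resize(cv2.convertScaleAbs(a[270:370,360:520],alpha=1.5),None,fx=4,fy=4,interpolation=cv2.INTER_CUBIC))
E
```

```text
bar [594.4  76.6 155. ] [ 610.9 -130.   155. ]
len 207.2910336441439 yaw deg 4.590860593615149
pan corner L [558.9  95.9  12. ]
grip far/near [ 551.7 -145.3  128. ] [ 552.9 -187.2  128. ]
lever root [ 634.  -139.8  128. ]
wheel ends [647.   56.5 118. ] [ 636.2 -103.3  118. ]
jar [468.   71.1  40. ]
jar [499.4  10.9  40. ]
jar [ 489.1 -122.3   40. ]
housing [783.5 166.6 100. ]
S bar [ 610.9 -125.6  155. ] [591.4  78.5 155. ]
Sjar [ 488.1 -123.6   40. ]
Sjar [500.3  14.9  40. ]
Sjar [471.4  74.7  40. ]
S pan corner [558.4 101.3  12. ]
tray [ 627.7 -235.7   30. ]
tray [ 620.7 -433.4   30. ]
tray [ 360.4 -429.2   30. ]
tray [ 368.9 -224.6   30. ]
V [601.5 324.2  70. ]
V [417.3 367.4  70. ]
base [624.5 359.4   8. ]
base [612.1 287.5   8. ]
base [405.3 417.2   8. ]
base [393.1 347.3   8. ]
```

View pics/tc2.png

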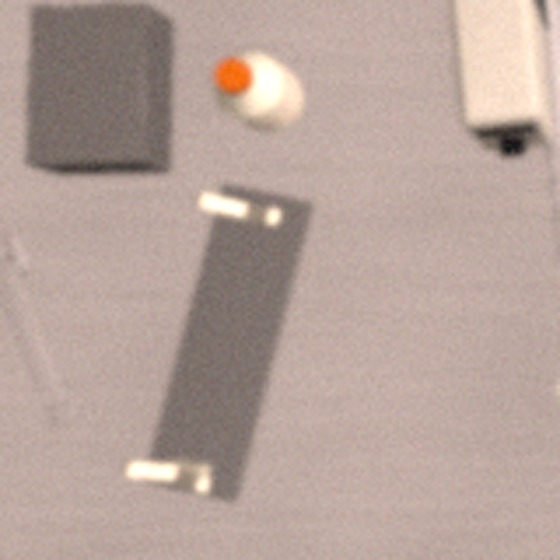

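View pics/tc3.png

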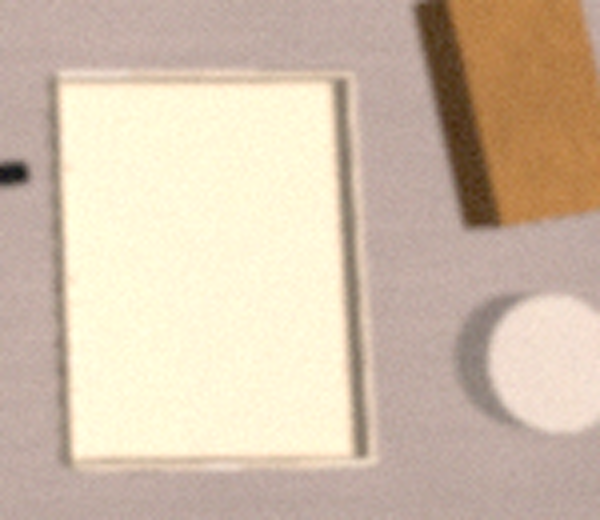

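View pics/sc2.png

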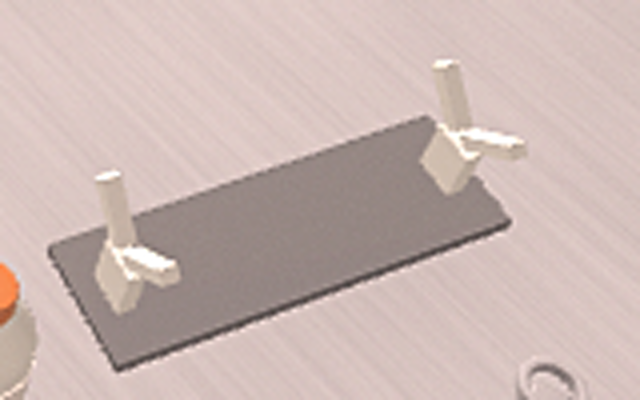

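Run:
```python
from h import *
np.set_printoptions(precision=3,suppress=True)
s=manip.observe();print(s['tcp_rot'],s['joint_pos'])
```

```text
[[ 0.925  0.38   0.   ]
 [ 0.38  -0.925 -0.   ]
 [-0.     0.    -1.   ]] [-1.284  0.087  1.371 -0.     1.684 -0.103]
```

Request:
carry_out:
  steps:
    - {"slide":[20,45,0],"angular":[0,0,0]}
    - {"slide":[20,45,0],"angular":[0,0,0]}
    - {"slide":[20,45,0],"angular":[0,0,0]}
    - {"slide":[20,45,0],"angular":[0,0,0]}
    - {"slide":[20,45,0],"angular":[0,0,0]}

```text
t: 1.85
tool_pos: [309.4, -282.0, 205.6]
tcp_rot: [[0.925, 0.379, 0.001], [0.379, -0.925, -0.0], [0.0, 0.001, -1.0]]
contact_force: [0.9, -0.3, 0.8]
grip_width: 0.999
```

Run:
```python
from h import *
np.set_printoptions(precision=3,suppress=True)
s=manip.observe();print(s['tcp_rot'],s['joint_pos'],s['tool_pos'])
```

```text
[[ 0.925  0.379  0.001]
 [ 0.379 -0.925 -0.   ]
 [ 0.     0.001 -1.   ]] [-0.875 -0.211  1.653  0.     1.699  0.307] [ 309.386 -282.028  205.643]
```

Request:
carry_out:
  steps:
    - {"slide":[20,44,0],"angular":[0,0,-0.134]}
    - {"slide":[20,44,0],"angular":[0,0,-0.134]}
    - {"slide":[20,44,0],"angular":[0,0,-0.134]}
    - {"slide":[20,44,0],"angular":[0,0,-0.134]}
    - {"slide":[20,44,0],"angular":[0,0,-0.134]}

```text
t: 2.35
tool_pos: [398.5, -90.0, 205.9]
tcp_rot: [[0.98, -0.2, 0.001], [-0.2, -0.98, -0.001], [0.001, 0.0, -1.0]]
contact_force: [1.4, 0.2, 0.3]
grip_width: 0.998
```

Request:
carry_out:
  steps:
    - {"slide":[20,45,0],"angular":[0,0,0]}
    - {"slide":[20,45,0],"angular":[0,0,0]}
    - {"slide":[20,45,0],"angular":[0,0,0]}
    - {"slide":[0,0,0],"angular":[0,0,0]}

```text
t: 2.75
tool_pos: [459.0, 48.3, 205.2]
tcp_rot: [[0.982, -0.187, -0.0], [-0.187, -0.982, 0.002], [-0.001, -0.002, -1.0]]
contact_force: [-0.7, 0.1, -0.0]
grip_width: 1.003
```

Run:
```python
from h import *
s=manip.observe();print(s['tool_pos'],s['joint_pos'])
snap('wrist','w1.png'); i=optics.camera_info('wrist')
for d in finder.search_frame('wrist','jar1_center'): print(d['p'],w('wrist',d['position'],i))
```

```text
[459.   48.3 205.2] [-0.  -0.1  1.6  0.   1.7  1.7]
```

View pics/w1.png

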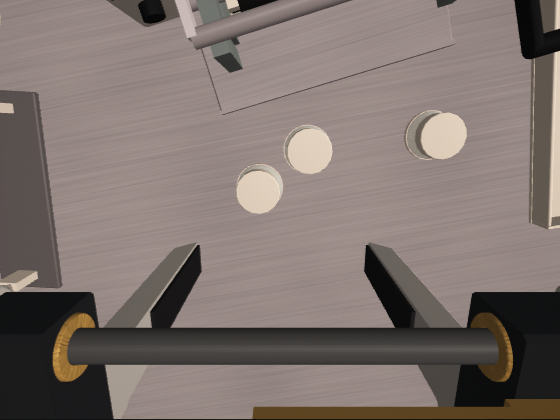

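Run:
```python
from h import *
i=optics.camera_info('wrist')
for p in [(258,192),(310,150),(443,135)]: print(px2z('wrist',*p,40,i))
for p in [(221,113),(453,43)]: print('pan',px2z('wrist',*p,12,i))
```

```text
[467.6  67.5  40. ]
[499.7   6.8  40. ]
[ 488.5 -125.9   40. ]
pan [553.6  91.1  12. ]
pan [ 574.2 -155.1   12. ]
```

Request:
carry_out:
  steps:
    - {"slide":[10,23,-40],"angular":[0,0,-0.08]}
    - {"slide":[0,0,-45],"angular":[0,0,0]}
    - {"slide":[0,0,-45],"angular":[0,0,0]}
    - {"slide":[0,0,0],"angular":[0,0,0]}

```text
t: 3.25
tool_pos: [461.6, 64.4, 68.5]
tcp_rot: [[0.961, -0.276, -0.016], [-0.276, -0.961, -0.001], [-0.015, 0.005, -1.0]]
contact_force: [-0.4, 0.3, -0.3]
grip_width: 1.002
```

Run:
```python
from h import *
snap('wrist','w2.png'); snap('top','t2.png'); print(manip.observe()['tool_pos'])
```

```text
[467.7  64.9  76. ]
```

View pics/w2.png

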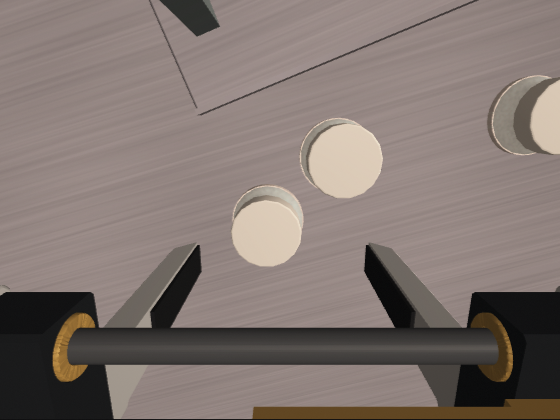

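Run:
```python
from h import *
i=optics.camera_info('wrist');s=manip.observe();print(s['tool_pos'])
for p in [(267,232),(345,160)]:
  X=px2z('wrist',*p,40,i); print(X, s['tcp_rot'].T@(X-s['tool_pos']))
```

```text
[467.7  64.9  76. ]
[474.   73.2  40. ] [ 3.7 -9.8 36. ]
[506.3  11.8  40. ] [51.7 40.4 36. ]
```

Request:
carry_out:
  steps:
    - {"slide":[5,8,-20],"angular":[0,0,0]}
    - {"slide":[0,0,-25],"angular":[0,0,0]}
    - {"slide":[0,0,-23],"angular":[0,0,0]}
    - {"slide":[0,0,0],"angular":[0,0,0]}

```text
t: 3.75
tool_pos: [473.4, 73.5, 8.3]
tcp_rot: [[0.962, -0.275, -0.0], [-0.275, -0.962, -0.0], [-0.0, 0.0, -1.0]]
contact_force: [-0.0, 0.9, -0.0]
grip_width: 1.002
```

Request:
carry_out:
  steps:
    - {"slide":[0,0,0],"angular":[0,0,0]}
    - {"slide":[0,0,0],"angular":[0,0,0]}
    - {"slide":[0,0,0],"angular":[0,0,0]}
    - {"slide":[0,0,0],"angular":[0,0,0]}
    - {"slide":[0,0,0],"angular":[0,0,0]}
  hand: 1
  force: 25

```text
t: 4.25
tool_pos: [473.4, 74.3, 8.2]
tcp_rot: [[0.962, -0.273, 0.001], [-0.273, -0.962, -0.0], [0.001, -0.0, -1.0]]
contact_force: [-0.8, -0.7, 0.3]
grip_width: 0.613
```

Request:
carry_out:
  steps:
    - {"slide":[0,0,0],"angular":[0,0,0]}
    - {"slide":[0,0,0],"angular":[0,0,0]}
    - {"slide":[0,0,30],"angular":[0,0,0]}
    - {"slide":[0,0,40],"angular":[0,0,0]}
    - {"slide":[0,0,0],"angular":[0,0,0]}

```text
t: 4.75
tool_pos: [477.0, 74.7, 83.0]
tcp_rot: [[0.962, -0.273, 0.011], [-0.273, -0.962, 0.001], [0.01, -0.004, -1.0]]
contact_force: [1.7, -0.1, -0.4]
grip_width: 0.523
```

Run:
```python
from h import *
snap('wrist','w3.png'); print(manip.observe()['tool_pos'])
```

```text
[475.2  74.6  80.2]
```

View pics/w3.png

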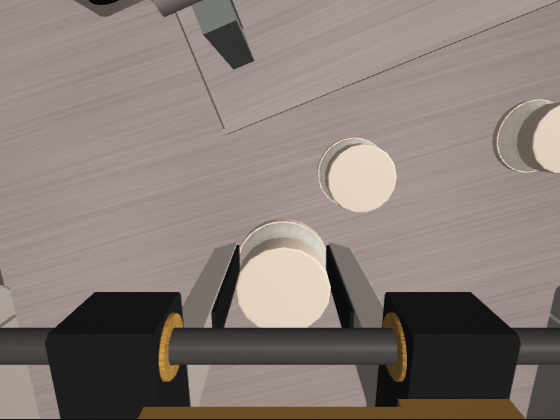

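Request:
carry_out:
  steps:
    - {"slide":[-5,-20,30],"angular":[0,0,0]}
    - {"slide":[-5,-45,10],"angular":[0,0,0.07]}
    - {"slide":[-5,-45,0],"angular":[0,0,0.07]}
    - {"slide":[-5,-45,0],"angular":[0,0,0.07]}
    - {"slide":[-5,-45,0],"angular":[0,0,0.07]}

```text
t: 5.3
tool_pos: [446.5, -126.6, 115.5]
tcp_rot: [[1.0, 0.006, -0.003], [0.006, -1.0, 0.001], [-0.003, -0.002, -1.0]]
contact_force: [0.7, 0.2, -1.5]
grip_width: 0.523
```

Request:
carry_out:
  steps:
    - {"slide":[-5,-45,0],"angular":[0,0,0]}
    - {"slide":[-5,-45,0],"angular":[0,0,0]}
    - {"slide":[-5,-45,0],"angular":[0,0,0]}
    - {"slide":[-5,-45,0],"angular":[0,0,0]}
    - {"slide":[0,0,0],"angular":[0,0,0]}

```text
t: 5.8
tool_pos: [426.0, -309.8, 114.9]
tcp_rot: [[1.0, -0.003, -0.003], [-0.003, -1.0, 0.0], [-0.003, -0.0, -1.0]]
contact_force: [0.6, 0.9, -2.0]
grip_width: 0.525
```

Request:
carry_out:
  steps:
    - {"slide":[0,0,0],"angular":[0,0,0]}

```text
t: 5.9
tool_pos: [426.8, -305.4, 115.1]
tcp_rot: [[1.0, 0.001, -0.003], [0.001, -1.0, 0.004], [-0.003, -0.004, -1.0]]
contact_force: [-0.6, 0.5, -1.6]
grip_width: 0.526
```

Run:
```python
from h import *
snap('wrist','w4.png'); i=optics.camera_info('wrist'); s=manip.observe(); print(s['tool_pos'],s['joint_pos'],s['tcp_rot'])
```

```text
[ 427.2 -304.6  115.5] [-0.7  0.1  1.6  0.   1.5  0.8] [[ 1.  0. -0.]
 [ 0. -1.  0.]
 [-0. -0. -1.]]
```

View pics/w4.png

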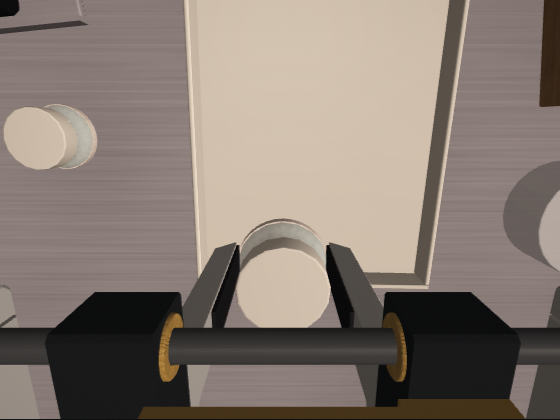

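Request:
carry_out:
  steps:
    - {"slide":[2,-27,0],"angular":[0,0,0]}
    - {"slide":[0,0,-40],"angular":[0,0,0]}
    - {"slide":[0,0,-40],"angular":[0,0,0]}
    - {"slide":[0,0,-14],"angular":[0,0,0]}
    - {"slide":[0,0,0],"angular":[0,0,0]}

```text
t: 6.45
tool_pos: [428.5, -329.5, 20.4]
tcp_rot: [[1.0, 0.005, -0.005], [0.005, -1.0, 0.005], [-0.005, -0.005, -1.0]]
contact_force: [-0.6, 0.7, -2.3]
grip_width: 0.523
```

Request:
carry_out:
  steps:
    - {"slide":[0,0,-4],"angular":[0,0,0]}
    - {"slide":[0,0,-3],"angular":[0,0,0]}
    - {"slide":[0,0,0],"angular":[0,0,0]}

```text
t: 6.75
tool_pos: [430.9, -333.2, 18.0]
tcp_rot: [[1.0, 0.003, 0.002], [0.003, -1.0, -0.002], [0.002, 0.002, -1.0]]
contact_force: [0.1, -0.5, -1.8]
grip_width: 0.523
```

Request:
carry_out:
  steps:
    - {"slide":[0,0,-2],"angular":[0,0,0]}
    - {"slide":[0,0,0],"angular":[0,0,0]}
    - {"slide":[0,0,0],"angular":[0,0,0]}

```text
t: 7.05
tool_pos: [430.1, -332.9, 14.8]
tcp_rot: [[1.0, 0.003, 0.0], [0.003, -1.0, -0.0], [0.0, 0.0, -1.0]]
contact_force: [-0.5, 0.7, -1.2]
grip_width: 0.527
```

Request:
carry_out:
  steps:
    - {"slide":[0,0,-2],"angular":[0,0,0]}
    - {"slide":[0,0,0],"angular":[0,0,0]}
    - {"slide":[0,0,0],"angular":[0,0,0]}

```text
t: 7.35
tool_pos: [429.9, -332.6, 12.4]
tcp_rot: [[1.0, 0.003, -0.0], [0.003, -1.0, 0.0], [-0.0, -0.0, -1.0]]
contact_force: [-0.2, -0.1, -0.5]
grip_width: 0.523
```

Request:
carry_out:
  steps:
    - {"slide":[0,0,0],"angular":[0,0,0]}
    - {"slide":[0,0,0],"angular":[0,0,0]}
    - {"slide":[0,0,0],"angular":[0,0,0]}
    - {"slide":[0,0,45],"angular":[0,0,0]}
    - {"slide":[0,10,40],"angular":[0,0,0]}
  hand: -1

```text
t: 7.85
tool_pos: [429.3, -322.8, 97.7]
tcp_rot: [[1.0, 0.002, -0.002], [0.002, -1.0, 0.001], [-0.002, -0.001, -1.0]]
contact_force: [0.3, -0.2, 1.0]
grip_width: 0.916
```

Request:
carry_out:
  steps:
    - {"slide":[10,40,0],"angular":[0,0,0]}
    - {"slide":[10,40,0],"angular":[0,0,0]}
    - {"slide":[10,40,0],"angular":[0,0,0]}
    - {"slide":[10,40,0],"angular":[0,0,0]}
    - {"slide":[5,32,-10],"angular":[0,0,0]}

```text
t: 8.35
tool_pos: [476.7, -129.1, 89.4]
tcp_rot: [[1.0, 0.004, 0.004], [0.004, -1.0, -0.001], [0.004, 0.001, -1.0]]
contact_force: [-0.3, 0.1, -0.3]
grip_width: 0.999
```

Request:
carry_out:
  steps:
    - {"slide":[0,0,0],"angular":[0,0,0]}
    - {"slide":[0,0,0],"angular":[0,0,0]}

```text
t: 8.55
tool_pos: [475.1, -130.4, 87.6]
tcp_rot: [[1.0, 0.005, -0.0], [0.005, -1.0, -0.001], [-0.0, 0.001, -1.0]]
contact_force: [-0.0, 0.2, 0.4]
grip_width: 1.003
```

Run:
```python
from h import *
snap('wrist','w5.png'); i=optics.camera_info('wrist'); s=manip.observe(); print(s['tool_pos'])
```

```text
[ 475.2 -131.2   87.8]
```

View pics/w5.png

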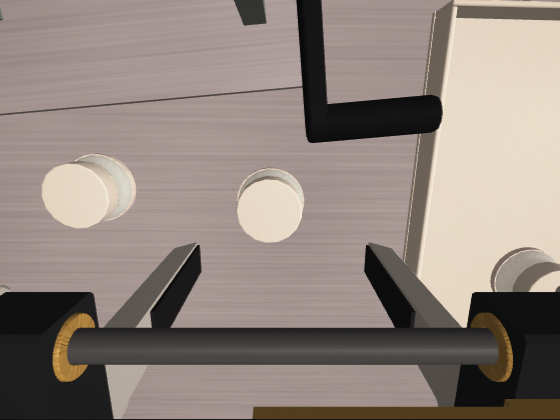

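Run:
```python
from h import *
i=optics.camera_info('wrist')
for p in [(270,210),(80,195)]: print(px2z('wrist',*p,40,i))
for p in [(311,122),(440,114)]: print('grip',px2z('wrist',*p,128,i))
```

```text
[ 490.9 -123.    40. ]
[501.3   7.8  40. ]
grip [ 549.8 -143.   128. ]
grip [ 553. -194.  128.]
```

Request:
carry_out:
  steps:
    - {"slide":[15,8,-20],"angular":[0,0,0]}
    - {"slide":[0,0,-30],"angular":[0,0,0]}
    - {"slide":[0,0,-29],"angular":[0,0,0]}
    - {"slide":[0,0,0],"angular":[0,0,0]}
    - {"slide":[0,0,0],"angular":[0,0,0]}

```text
t: 9.1
tool_pos: [489.9, -123.8, 8.8]
tcp_rot: [[1.0, 0.001, -0.001], [0.001, -1.0, -0.0], [-0.001, 0.0, -1.0]]
contact_force: [0.6, 0.1, 0.4]
grip_width: 0.999
```

Request:
carry_out:
  steps:
    - {"slide":[0,0,0],"angular":[0,0,0]}
    - {"slide":[0,0,0],"angular":[0,0,0]}
    - {"slide":[0,0,0],"angular":[0,0,0]}
    - {"slide":[0,0,0],"angular":[0,0,0]}
    - {"slide":[0,0,0],"angular":[0,0,0]}
  hand: 1

```text
t: 9.6
tool_pos: [490.3, -122.7, 9.0]
tcp_rot: [[1.0, 0.003, 0.001], [0.003, -1.0, -0.0], [0.001, 0.0, -1.0]]
contact_force: [0.1, -0.1, -0.3]
grip_width: 0.61
```

Request:
carry_out:
  steps:
    - {"slide":[0,0,0],"angular":[0,0,0]}
    - {"slide":[0,0,0],"angular":[0,0,0]}
    - {"slide":[0,0,30],"angular":[0,0,0]}
    - {"slide":[-3,0,40],"angular":[0,0,0]}
    - {"slide":[-3,-10,20],"angular":[0,0,0]}

```text
t: 10.1
tool_pos: [485.2, -132.5, 101.4]
tcp_rot: [[1.0, 0.005, 0.004], [0.005, -1.0, -0.001], [0.004, 0.001, -1.0]]
contact_force: [0.9, 0.1, -1.3]
grip_width: 0.521
```

Request:
carry_out:
  steps:
    - {"slide":[0,-45,5],"angular":[0,0,0]}
    - {"slide":[0,-45,0],"angular":[0,0,0]}
    - {"slide":[3,-45,0],"angular":[0,0,0]}
    - {"slide":[6,-40,0],"angular":[0,0,0]}
    - {"slide":[7,-25,0],"angular":[0,0,0]}

```text
t: 10.6
tool_pos: [499.3, -335.6, 102.8]
tcp_rot: [[1.0, 0.001, -0.001], [0.001, -1.0, -0.001], [-0.001, 0.001, -1.0]]
contact_force: [-0.4, 0.2, -1.2]
grip_width: 0.524
```

Request:
carry_out:
  steps:
    - {"slide":[0,0,-40],"angular":[0,0,0]}
    - {"slide":[0,0,-30],"angular":[0,0,0]}
    - {"slide":[0,0,0],"angular":[0,0,0]}
    - {"slide":[0,0,0],"angular":[0,0,0]}

```text
t: 11.0
tool_pos: [499.6, -332.3, 32.9]
tcp_rot: [[1.0, 0.003, -0.002], [0.003, -1.0, 0.001], [-0.002, -0.001, -1.0]]
contact_force: [-0.4, 0.5, -0.3]
grip_width: 0.523
```

Request:
carry_out:
  steps:
    - {"slide":[0,0,-12],"angular":[0,0,0]}
    - {"slide":[0,0,-7],"angular":[0,0,0]}
    - {"slide":[0,0,0],"angular":[0,0,0]}
    - {"slide":[0,0,0],"angular":[0,0,0]}

```text
t: 11.4
tool_pos: [500.2, -332.7, 14.9]
tcp_rot: [[1.0, 0.003, 0.0], [0.003, -1.0, -0.0], [0.0, 0.0, -1.0]]
contact_force: [-0.3, 0.4, -0.7]
grip_width: 0.519
```

Request:
carry_out:
  steps:
    - {"slide":[0,0,0],"angular":[0,0,0]}
    - {"slide":[0,0,0],"angular":[0,0,0]}
    - {"slide":[0,0,0],"angular":[0,0,0]}
    - {"slide":[0,0,45],"angular":[0,0,0]}
    - {"slide":[0,10,45],"angular":[0,0,0]}
  hand: -1

```text
t: 11.9
tool_pos: [498.8, -322.6, 103.7]
tcp_rot: [[1.0, 0.002, -0.003], [0.002, -1.0, 0.002], [-0.003, -0.002, -1.0]]
contact_force: [0.4, 0.5, 1.2]
grip_width: 0.908
```

Request:
carry_out:
  steps:
    - {"slide":[-5,45,0],"angular":[0,0,0]}
    - {"slide":[-5,50,0],"angular":[0,0,0]}
    - {"slide":[-5,50,0],"angular":[0,0,0]}
    - {"slide":[0,50,0],"angular":[0,0,0]}
    - {"slide":[0,50,0],"angular":[0,0,0]}

```text
t: 12.4
tool_pos: [484.8, -76.5, 105.1]
tcp_rot: [[1.0, 0.002, 0.001], [0.002, -1.0, -0.0], [0.001, 0.0, -1.0]]
contact_force: [1.1, 0.3, -0.4]
grip_width: 0.997
```

Request:
carry_out:
  steps:
    - {"slide":[0,50,0],"angular":[0,0,0]}
    - {"slide":[0,30,-10],"angular":[0,0,0]}
    - {"slide":[0,0,0],"angular":[0,0,0]}
    - {"slide":[0,0,0],"angular":[0,0,0]}

```text
t: 12.8
tool_pos: [485.1, 2.0, 94.7]
tcp_rot: [[1.0, 0.005, 0.0], [0.005, -1.0, -0.001], [0.0, 0.001, -1.0]]
contact_force: [1.4, -0.6, -0.2]
grip_width: 1.0
```

Run:
```python
from h import *
snap('wrist','w6.png');snap('top','t6.png'); i=optics.camera_info('wrist'); s=manip.observe(); print(s['tool_pos'])
```

```text
[485.5   0.7  95. ]
```

View pics/w6.png

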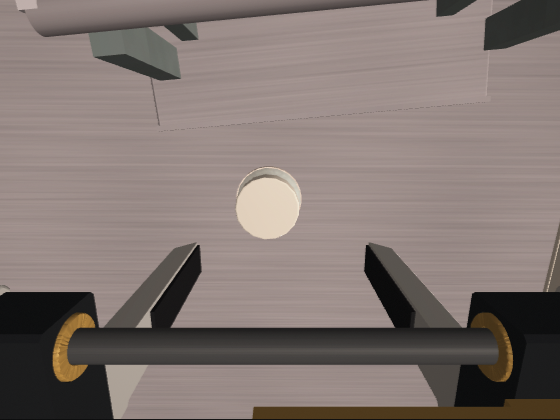

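View pics/t6.png

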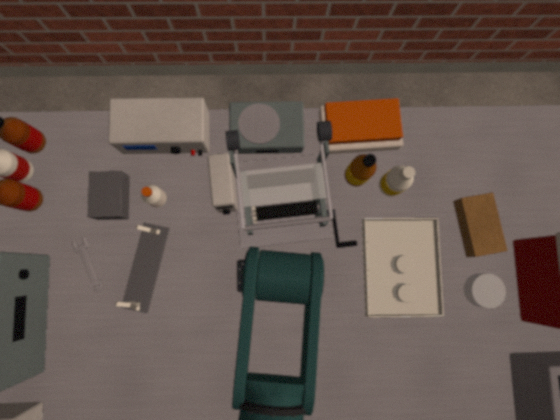

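Two jars stand in the tray, the third is at wrist pixel (268,208).

Run:
```python
from h import *
i=optics.camera_info('wrist')
for p in [(268,208)]: print(px2z('wrist',*p,40,i))
for p in [(159,130),(489,101)]: print('pan',px2z('wrist',*p,12,i))
for p in [(402,263),(405,293)]: print('trayjars',px2z('top',*p,44))
```

```text
[500.9  10.6  40. ]
pan [554.7  93.8  12. ]
pan [ 575.9 -152.8   12. ]
trayjars [ 502.8 -325.6   44. ]
trayjars [ 425.6 -328.4   44. ]
```

Request:
carry_out:
  steps:
    - {"slide":[15,10,-20],"angular":[0,0,0]}
    - {"slide":[0,0,-35],"angular":[0,0,0]}
    - {"slide":[0,0,-31],"angular":[0,0,0]}
    - {"slide":[0,0,0],"angular":[0,0,0]}
    - {"slide":[0,0,0],"angular":[0,0,0]}

```text
t: 13.4
tool_pos: [500.3, 10.6, 8.9]
tcp_rot: [[1.0, 0.001, -0.001], [0.001, -1.0, -0.0], [-0.001, 0.0, -1.0]]
contact_force: [0.5, 0.4, 0.4]
grip_width: 1.0
```

Request:
carry_out:
  steps:
    - {"slide":[0,0,0],"angular":[0,0,0]}
    - {"slide":[0,0,0],"angular":[0,0,0]}
    - {"slide":[0,0,0],"angular":[0,0,0]}
    - {"slide":[0,0,0],"angular":[0,0,0]}
    - {"slide":[0,0,0],"angular":[0,0,0]}
  hand: 1

```text
t: 13.9
tool_pos: [500.3, 11.9, 9.0]
tcp_rot: [[1.0, 0.003, 0.001], [0.003, -1.0, -0.0], [0.001, 0.0, -1.0]]
contact_force: [0.2, -0.3, -0.1]
grip_width: 0.61
```

Request:
carry_out:
  steps:
    - {"slide":[0,0,0],"angular":[0,0,0]}
    - {"slide":[0,0,0],"angular":[0,0,0]}
    - {"slide":[0,0,30],"angular":[0,0,0]}
    - {"slide":[-5,-10,40],"angular":[0,0,0]}
    - {"slide":[-10,-45,25],"angular":[0,0,0]}

```text
t: 14.4
tool_pos: [486.7, -39.1, 104.5]
tcp_rot: [[1.0, 0.009, 0.003], [0.009, -1.0, 0.001], [0.003, -0.001, -1.0]]
contact_force: [0.6, -0.9, -2.3]
grip_width: 0.521
```

Request:
carry_out:
  steps:
    - {"slide":[-5,-50,0],"angular":[0,0,0]}
    - {"slide":[0,-50,0],"angular":[0,0,0]}
    - {"slide":[0,-50,0],"angular":[0,0,0]}
    - {"slide":[0,-50,0],"angular":[0,0,0]}
    - {"slide":[10,-45,0],"angular":[0,0,0]}

```text
t: 14.9
tool_pos: [489.1, -288.0, 101.7]
tcp_rot: [[1.0, 0.002, -0.002], [0.002, -1.0, 0.0], [-0.002, -0.0, -1.0]]
contact_force: [1.6, 0.5, -1.0]
grip_width: 0.521
```

Request:
carry_out:
  steps:
    - {"slide":[35,-45,0],"angular":[0,0,0]}
    - {"slide":[43,0,0],"angular":[0,0,0]}
    - {"slide":[0,0,0],"angular":[0,0,0]}
    - {"slide":[0,0,0],"angular":[0,0,0]}

```text
t: 15.3
tool_pos: [563.9, -324.9, 100.1]
tcp_rot: [[1.0, 0.004, -0.004], [0.004, -1.0, 0.002], [-0.004, -0.002, -1.0]]
contact_force: [-0.5, 0.3, -1.8]
grip_width: 0.518
```

Request:
carry_out:
  steps:
    - {"slide":[7,-5,-40],"angular":[0,0,0]}
    - {"slide":[0,0,-35],"angular":[0,0,0]}
    - {"slide":[0,0,0],"angular":[0,0,0]}
    - {"slide":[0,0,-8],"angular":[0,0,0]}
    - {"slide":[0,0,0],"angular":[0,0,0]}

```text
t: 15.8
tool_pos: [571.4, -330.4, 20.8]
tcp_rot: [[1.0, 0.003, 0.001], [0.003, -1.0, -0.001], [0.001, 0.001, -1.0]]
contact_force: [-0.9, 0.3, -1.8]
grip_width: 0.518
```

Request:
carry_out:
  steps:
    - {"slide":[0,0,-2],"angular":[0,0,0]}
    - {"slide":[0,0,0],"angular":[0,0,0]}
    - {"slide":[0,0,0],"angular":[0,0,0]}

```text
t: 16.1
tool_pos: [571.8, -330.7, 18.7]
tcp_rot: [[1.0, 0.003, 0.002], [0.003, -1.0, -0.001], [0.002, 0.001, -1.0]]
contact_force: [0.7, -0.4, -2.6]
grip_width: 0.518
```

Request:
carry_out:
  steps:
    - {"slide":[0,0,-4],"angular":[0,0,0]}
    - {"slide":[0,0,0],"angular":[0,0,0]}
    - {"slide":[0,0,0],"angular":[0,0,0]}

```text
t: 16.4
tool_pos: [571.3, -330.3, 13.2]
tcp_rot: [[1.0, 0.003, -0.0], [0.003, -1.0, 0.0], [-0.0, -0.0, -1.0]]
contact_force: [0.6, -0.1, -1.7]
grip_width: 0.519
```

Request:
carry_out:
  steps:
    - {"slide":[0,0,0],"angular":[0,0,0]}
    - {"slide":[0,0,0],"angular":[0,0,0]}
    - {"slide":[0,0,0],"angular":[0,0,0]}
    - {"slide":[0,0,45],"angular":[0,0,0]}
    - {"slide":[0,0,45],"angular":[0,0,0]}
  hand: -1

```text
t: 16.9
tool_pos: [570.0, -329.4, 102.2]
tcp_rot: [[1.0, 0.003, -0.004], [0.003, -1.0, 0.003], [-0.004, -0.003, -1.0]]
contact_force: [0.2, -0.5, 0.9]
grip_width: 0.905
```

Request:
carry_out:
  steps:
    - {"slide":[-8,5,40],"angular":[0,0,0.087]}
    - {"slide":[-8,20,40],"angular":[0.011,-0.11,0]}
    - {"slide":[-6,45,0],"angular":[0.011,-0.11,0]}
    - {"slide":[-6,45,0],"angular":[0.011,-0.11,0]}
    - {"slide":[-5,45,0],"angular":[0.011,-0.11,0]}
  hand: 1

```text
t: 17.4
tool_pos: [538.3, -169.4, 185.2]
tcp_rot: [[0.897, 0.09, 0.432], [0.08, -0.996, 0.041], [0.434, -0.002, -0.901]]
contact_force: [0.2, 1.5, 1.8]
grip_width: 0.557
```

Request:
carry_out:
  steps:
    - {"slide":[-5,45,0],"angular":[0.011,-0.11,0]}
    - {"slide":[0,45,0],"angular":[0.011,-0.11,0]}
    - {"slide":[0,45,0],"angular":[0.011,-0.125,0]}
    - {"slide":[0,0,0],"angular":[0,0,0]}

```text
t: 17.8
tool_pos: [525.5, -28.6, 172.2]
tcp_rot: [[0.711, 0.099, 0.696], [0.062, -0.995, 0.078], [0.7, -0.013, -0.714]]
contact_force: [-0.6, -0.0, -2.7]
grip_width: 0.213
```

Request:
carry_out:
  steps:
    - {"slide":[0,0,0],"angular":[0,0,0]}
    - {"slide":[0,0,0],"angular":[0,0,0]}

```text
t: 18.0
tool_pos: [534.9, -36.6, 186.7]
tcp_rot: [[0.699, 0.092, 0.709], [0.063, -0.996, 0.067], [0.712, -0.003, -0.702]]
contact_force: [0.5, 0.1, -0.6]
grip_width: 0.049
```

Run:
```python
from h import *
snap('wrist','w7.png');snap('scene','s7.png'); i=optics.camera_info('wrist'); s=manip.observe(); print(s['tool_pos'],s['joint_pos']);print(s['tcp_rot'].round(3))
```

```text
[535.3 -37.1 186.8] [-0.4 -0.5  2.1  0.5  0.9  0.9]
[[ 0.7  0.1  0.7]
 [ 0.1 -1.   0.1]
 [ 0.7 -0.  -0.7]]
```

View pics/w7.png

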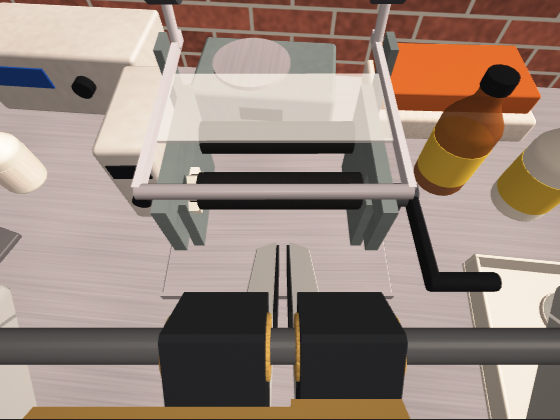

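View pics/s7.png

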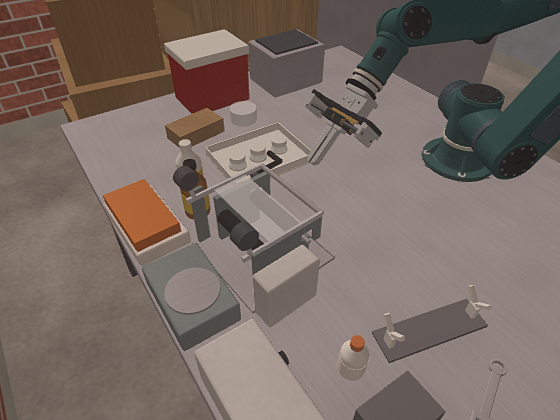

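Run:
```python
from h import *
i=optics.camera_info('wrist')
a=px2z('wrist',138,192,155,i);b=px2z('wrist',413,192,155,i);print(a,b,(a+b)/2,np.linalg.norm(a-b))
for p in [(432,282),(500,282)]: print('grip',px2z('wrist',*p,128,i))
```

```text
[592.1  77.2 155. ] [ 610.3 -129.6  155. ] [601.2 -26.2 155. ] 207.5579953708599
grip [ 550.5 -145.8  128. ]
grip [ 554.9 -195.   128. ]
```

Request:
carry_out:
  steps:
    - {"slide":[0,6,-9],"angular":[0,0,0]}
    - {"slide":[21,2,-21],"angular":[0,0,0]}
    - {"slide":[21,2,-21],"angular":[0,0,0]}
    - {"slide":[21,1,-21],"angular":[0,0,0]}
    - {"slide":[0,0,0],"angular":[0,0,0]}

```text
t: 18.6
tool_pos: [595.9, -23.8, 106.2]
tcp_rot: [[0.708, 0.093, 0.7], [0.06, -0.996, 0.071], [0.704, -0.008, -0.71]]
contact_force: [-0.6, -0.6, -1.0]
grip_width: 0.004
```

Request:
carry_out:
  steps:
    - {"slide":[0,0,0],"angular":[0,0,0]}

```text
t: 18.7
tool_pos: [596.3, -24.3, 110.3]
tcp_rot: [[0.704, 0.093, 0.704], [0.061, -0.996, 0.07], [0.708, -0.006, -0.706]]
contact_force: [0.9, -0.1, 0.4]
grip_width: 0.006
```

Run:
```python
from h import *
snap('wrist','w8.png');snap('scene','s8.png'); s=manip.observe(); print(s['tool_pos'],s['contact_force'])
```

```text
[596.7 -24.7 112.7] [ 0.2 -0.2  0.3]
```

View pics/w8.png

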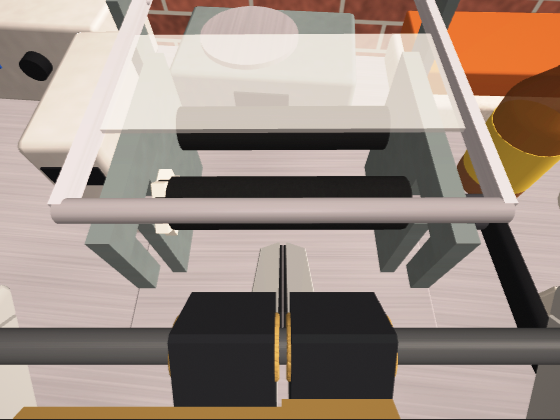

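Request:
carry_out:
  steps:
    - {"slide":[6,1,6],"angular":[0,0,0]}
    - {"slide":[6,0,8],"angular":[0,0,0]}
    - {"slide":[0,0,12],"angular":[0,0,0]}
    - {"slide":[1,0,14],"angular":[0,0,0]}
    - {"slide":[2,0,14],"angular":[0,0,0]}

```text
t: 19.3
tool_pos: [611.0, -23.1, 166.6]
tcp_rot: [[0.702, 0.093, 0.706], [0.062, -0.996, 0.07], [0.709, -0.006, -0.705]]
contact_force: [-0.4, 0.1, -2.4]
grip_width: 0.004
```

Request:
carry_out:
  steps:
    - {"slide":[3,0,14],"angular":[0,0,0]}
    - {"slide":[4,0,14],"angular":[0,0,0]}
    - {"slide":[4,1,13],"angular":[0,0,0]}
    - {"slide":[0,0,0],"angular":[0,0,0]}

```text
t: 19.7
tool_pos: [624.7, -22.9, 211.6]
tcp_rot: [[0.697, 0.092, 0.712], [0.062, -0.996, 0.068], [0.715, -0.003, -0.699]]
contact_force: [0.7, 0.5, 0.9]
grip_width: 0.007
```

Run:
```python
from h import *
snap('wrist','w9.png');snap('scene','s9.png'); s=manip.observe(); print(s['tool_pos'],s['contact_force'])
```

```text
[622.9 -22.6 207.7] [-0.5 -0.6 -0. ]
```

View pics/w9.png

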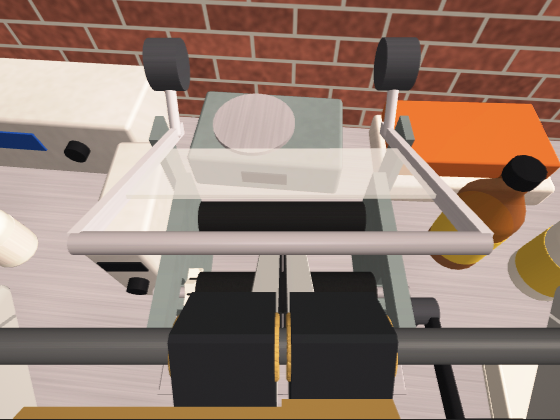

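View pics/s9.png

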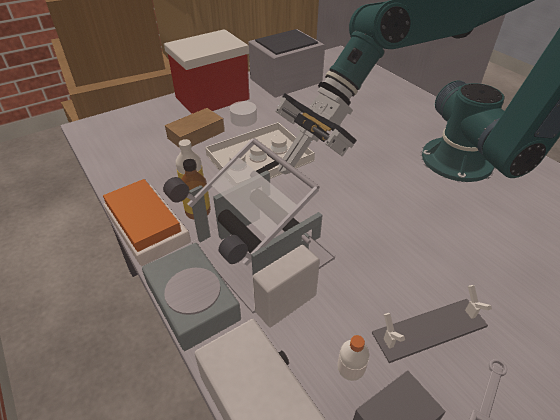

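Request:
carry_out:
  steps:
    - {"slide":[6,0,13],"angular":[0,0,0]}
    - {"slide":[7,1,12],"angular":[0,0,0]}
    - {"slide":[7,1,12],"angular":[0,0,0]}
    - {"slide":[8,1,11],"angular":[0,0,0]}
    - {"slide":[8,1,10],"angular":[0,0,0]}

```text
t: 20.3
tool_pos: [658.2, -18.3, 263.4]
tcp_rot: [[0.703, 0.092, 0.705], [0.061, -0.996, 0.07], [0.708, -0.006, -0.706]]
contact_force: [0.3, 0.4, -0.4]
grip_width: 0.004
```

Request:
carry_out:
  steps:
    - {"slide":[9,1,9],"angular":[0,0,0]}
    - {"slide":[10,1,9],"angular":[0,0,0]}
    - {"slide":[0,0,0],"angular":[0,0,0]}
    - {"slide":[0,0,0],"angular":[0,0,0]}

```text
t: 20.7
tool_pos: [677.0, -16.3, 281.4]
tcp_rot: [[0.703, 0.093, 0.705], [0.061, -0.996, 0.07], [0.709, -0.006, -0.706]]
contact_force: [0.9, -0.4, 0.4]
grip_width: 0.008
```

Run:
```python
from h import *
snap('wrist','w10.png');snap('scene','s10.png'); s=manip.observe(); print(s['tool_pos'],s['contact_force'])
```

```text
[676.6 -16.3 280.9] [ 0.2 -0.3  0.2]
```

View pics/s10.png

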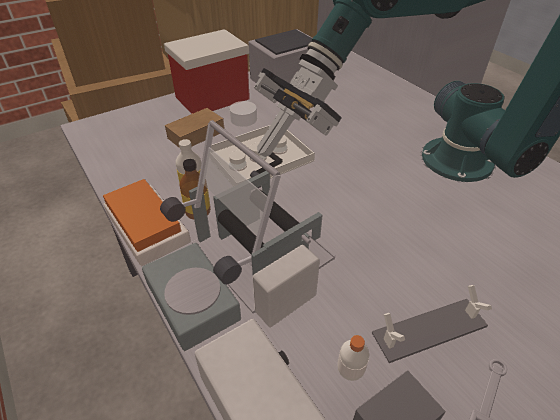

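Request:
carry_out:
  steps:
    - {"slide":[-20,-2,5],"angular":[0,0,0]}
    - {"slide":[-30,-3,0],"angular":[0,0,0]}
    - {"slide":[-30,-3,0],"angular":[0,0,0]}
    - {"slide":[-30,-20,0],"angular":[0,0,0]}
    - {"slide":[-30,-30,0],"angular":[0,0,0]}

```text
t: 21.3
tool_pos: [535.6, -72.8, 286.7]
tcp_rot: [[0.702, 0.096, 0.706], [0.064, -0.995, 0.072], [0.709, -0.005, -0.705]]
contact_force: [0.5, -1.2, -0.2]
grip_width: 0.006
```

Request:
carry_out:
  steps:
    - {"slide":[-10,-40,-20],"angular":[0,0,0]}
    - {"slide":[0,-40,-30],"angular":[0,0,0]}
    - {"slide":[0,0,0],"angular":[0,0,0]}

```text
t: 21.6
tool_pos: [524.4, -157.8, 230.9]
tcp_rot: [[0.708, 0.085, 0.701], [0.053, -0.996, 0.067], [0.704, -0.011, -0.71]]
contact_force: [-0.5, 0.8, 0.0]
grip_width: 0.008
```

Run:
```python
from h import *
snap('wrist','w11.png');snap('scene','s11.png'); s=manip.observe(); print(s['tool_pos'],s['contact_force'])
```

```text
[ 526.5 -154.8  235.8] [-0.1 -0.2 -0. ]
```

View pics/s11.png

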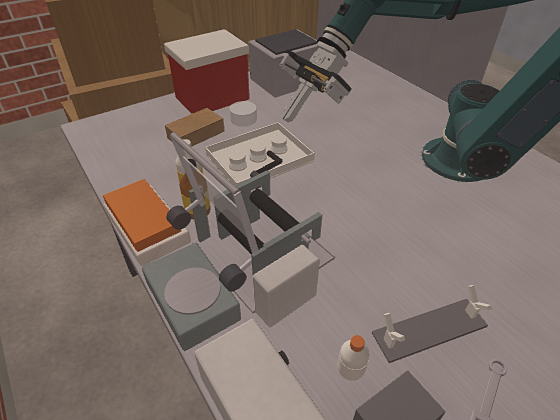

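View pics/w11.png

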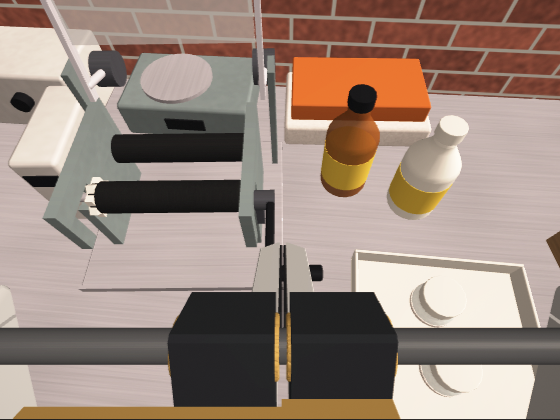

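Request:
carry_out:
  steps:
    - {"slide":[-20,-8,-20],"angular":[0,0,0]}
    - {"slide":[-15,-7,-35],"angular":[0,0,0]}
    - {"slide":[0,-7,-35],"angular":[0,0,0]}
    - {"slide":[0,0,0],"angular":[0,0,0]}
    - {"slide":[0,0,0],"angular":[0,0,0]}

```text
t: 22.2
tool_pos: [493.1, -175.2, 148.9]
tcp_rot: [[0.701, 0.094, 0.707], [0.063, -0.996, 0.071], [0.71, -0.005, -0.704]]
contact_force: [-0.5, -0.1, 0.7]
grip_width: 0.003
```

Run:
```python
from h import *
snap('wrist','w12.png');i=optics.camera_info('wrist'); s=manip.observe(); print(s['tool_pos'],s['contact_force'])
```

```text
[ 493.7 -175.8  150.3] [0.3 0.1 0.7]
```

View pics/w12.png

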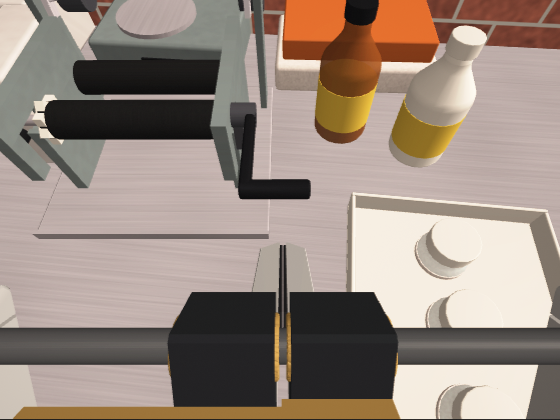

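Run:
```python
from h import *
i=optics.camera_info('wrist'); s=manip.observe(); print(s['tool_pos'],s['contact_force'])
for p in [(246,190),(309,189)]:
  X=px2z('wrist',*p,128,i); print('grip',X,s['tcp_rot'].T@(X-s['tool_pos']))
```

```text
[ 493.7 -175.8  150.3] [0.3 0.1 0.7]
grip [ 552.9 -144.4  128. ] [ 27.6 -25.7  59.8]
grip [ 557.9 -189.7  128. ] [28.2 19.9 60.2]
```

Request:
carry_out:
  steps:
    - {"slide":[0,0,-3],"angular":[0,0,0]}
    - {"slide":[19,2,-19],"angular":[0,0,0]}
    - {"slide":[19,2,-19],"angular":[0,0,0]}
    - {"slide":[18,1,-18],"angular":[0,0,0]}
    - {"slide":[0,0,0],"angular":[0,0,0]}

```text
t: 22.75
tool_pos: [549.1, -169.8, 87.3]
tcp_rot: [[0.703, 0.095, 0.705], [0.062, -0.995, 0.073], [0.708, -0.007, -0.706]]
contact_force: [-0.2, 0.8, -0.5]
grip_width: 0.006
```

Run:
```python
from h import *
s=manip.observe(); print(s['tool_pos'],s['contact_force'])
```

```text
[ 549.1 -169.8   87.3] [-0.2  0.8 -0.5]
```

Request:
carry_out:
  steps:
    - {"slide":[11,1,10],"angular":[0,0,0]}
    - {"slide":[2,0,15],"angular":[0,0,0]}
    - {"slide":[5,0,15],"angular":[0,0,0]}
    - {"slide":[7,1,14],"angular":[0,0,0]}
    - {"slide":[10,1,12],"angular":[0,0,0]}

```text
t: 23.25
tool_pos: [582.5, -168.1, 156.0]
tcp_rot: [[0.702, 0.094, 0.706], [0.063, -0.996, 0.069], [0.709, -0.004, -0.705]]
contact_force: [-3.4, -0.6, -1.3]
grip_width: 0.005
```

Request:
carry_out:
  steps:
    - {"slide":[12,1,10],"angular":[0,0,0]}
    - {"slide":[14,1,7],"angular":[0,0,0]}
    - {"slide":[0,0,0],"angular":[0,0,0]}

```text
t: 23.55
tool_pos: [610.4, -166.4, 174.7]
tcp_rot: [[0.699, 0.094, 0.708], [0.064, -0.996, 0.069], [0.712, -0.003, -0.702]]
contact_force: [0.5, -0.5, -0.6]
grip_width: 0.009
```

Run:
```python
from h import *
snap('wrist','w13.png');s=manip.observe(); print(s['tool_pos'],s['contact_force'])
```

```text
[ 609.9 -166.4  173.9] [0.5 0.3 0.5]
```

View pics/w13.png

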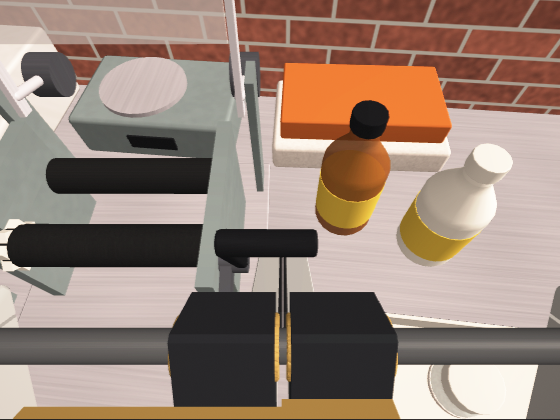

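Request:
carry_out:
  steps:
    - {"slide":[15,1,3],"angular":[0,0,0]}
    - {"slide":[15,1,0],"angular":[0,0,0]}
    - {"slide":[5,0,0],"angular":[0,0,0]}
    - {"slide":[0,0,0],"angular":[0,0,0]}

```text
t: 24.0
tool_pos: [642.6, -164.0, 172.1]
tcp_rot: [[0.705, 0.094, 0.703], [0.062, -0.996, 0.071], [0.706, -0.006, -0.708]]
contact_force: [-0.7, -1.3, -4.2]
grip_width: 0.005
```

Request:
carry_out:
  steps:
    - {"slide":[4,0,0],"angular":[0,0,0]}
    - {"slide":[0,0,0],"angular":[0,0,0]}

```text
t: 24.2
tool_pos: [644.7, -163.9, 170.0]
tcp_rot: [[0.708, 0.094, 0.699], [0.062, -0.996, 0.071], [0.703, -0.007, -0.711]]
contact_force: [-11.0, -1.1, -4.3]
grip_width: 0.003
```

Run:
```python
from h import *
snap('wrist','w14.png');snap('scene','s14.png');s=manip.observe(); print(s['tool_pos'],s['contact_force'])
```

```text
[ 644.7 -163.9  170. ] [-10.7  -1.8  -4.2]
```

View pics/w14.png

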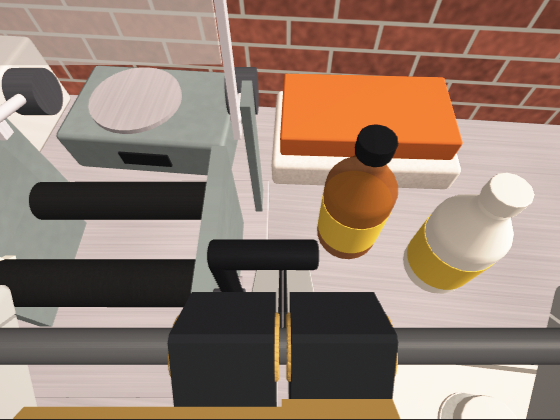

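View pics/s14.png

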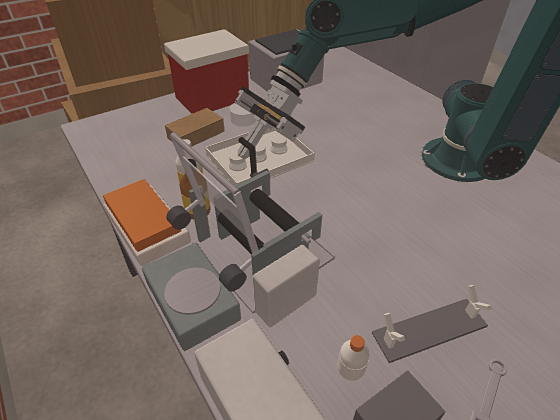

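Request:
carry_out:
  steps:
    - {"slide":[-15,-1,-2],"angular":[0,0,0]}
    - {"slide":[-35,-3,10],"angular":[0,0,0]}
    - {"slide":[-35,-3,30],"angular":[0,0,0]}
    - {"slide":[0,0,40],"angular":[-0.011,0.12,0]}
    - {"slide":[0,10,30],"angular":[-0.011,0.12,0]}

```text
t: 24.8
tool_pos: [558.9, -162.5, 280.5]
tcp_rot: [[0.855, 0.083, 0.512], [0.067, -0.997, 0.049], [0.515, -0.008, -0.857]]
contact_force: [1.3, 0.5, 1.5]
grip_width: 0.004
```

Request:
carry_out:
  steps:
    - {"slide":[0,20,0],"angular":[-0.011,0.12,0]}
    - {"slide":[0,30,0],"angular":[-0.011,0.12,0]}
    - {"slide":[0,30,0],"angular":[-0.011,0.12,0]}
    - {"slide":[0,30,0],"angular":[-0.011,0.12,0]}
    - {"slide":[0,20,0],"angular":[0,0.065,0]}
  hand: -1

```text
t: 25.3
tool_pos: [564.2, -28.8, 283.5]
tcp_rot: [[0.996, 0.091, -0.001], [0.091, -0.996, 0.011], [0.0, -0.011, -1.0]]
contact_force: [1.0, -0.9, -0.5]
grip_width: 0.394
```

Request:
carry_out:
  steps:
    - {"slide":[0,0,0],"angular":[0,0,0.14]}
    - {"slide":[0,0,0],"angular":[0,0,0.14]}
    - {"slide":[0,0,0],"angular":[0,0,0.14]}
    - {"slide":[0,0,0],"angular":[0,0,0.14]}
    - {"slide":[0,0,0],"angular":[0,0,0.14]}

```text
t: 25.8
tool_pos: [563.3, -31.2, 283.3]
tcp_rot: [[0.701, 0.713, -0.005], [0.713, -0.701, 0.009], [0.003, -0.01, -1.0]]
contact_force: [-0.0, 0.2, 0.1]
grip_width: 0.819
```

Run:
```python
from h import *
np.set_printoptions(precision=3,suppress=True)
snap('wrist','w15.png');snap('scene','s15.png');s=manip.observe(); print(s['tool_pos'],s['joint_pos'],s['tcp_rot'])
```

```text
[563.307 -31.291 283.216] [-0.161  0.122  1.18   0.008  1.846  0.624] [[ 0.705  0.709 -0.005]
 [ 0.709 -0.705  0.009]
 [ 0.003 -0.01  -1.   ]]
```

View pics/s15.png

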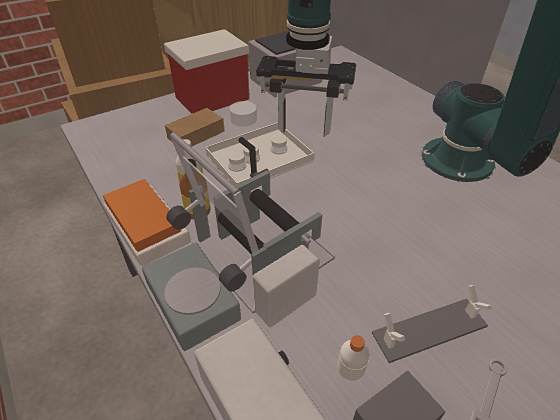

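View pics/w15.png

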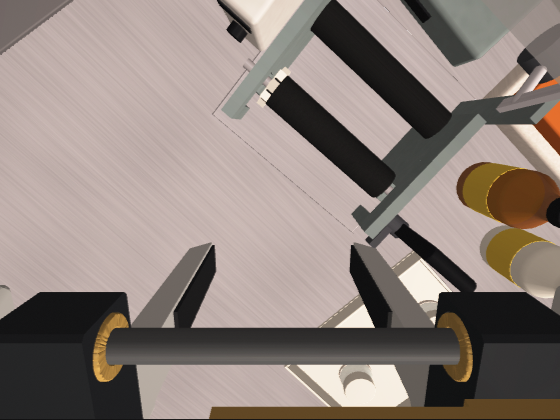

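Request:
carry_out:
  steps:
    - {"slide":[10,1,0],"angular":[-0.009,-0.005,0.125]}
    - {"slide":[10,1,0],"angular":[0,0,0.125]}
    - {"slide":[10,1,0],"angular":[0,0,0.125]}
    - {"slide":[10,1,0],"angular":[0,0,0.125]}
    - {"slide":[10,1,0],"angular":[0,0,0.125]}

```text
t: 26.4
tool_pos: [613.7, -26.3, 283.0]
tcp_rot: [[0.155, 0.988, 0.0], [0.988, -0.155, -0.002], [-0.002, 0.0, -1.0]]
contact_force: [0.2, -0.5, -0.6]
grip_width: 0.997
```

Request:
carry_out:
  steps:
    - {"slide":[13,1,-10],"angular":[0,0,0.125]}
    - {"slide":[13,2,-20],"angular":[0,0,0.125]}
    - {"slide":[0,0,-30],"angular":[0,0,0]}
    - {"slide":[0,0,-30],"angular":[0,0,0]}
    - {"slide":[0,0,0],"angular":[0,0,0]}

```text
t: 26.9
tool_pos: [636.6, -23.0, 186.8]
tcp_rot: [[-0.09, 0.996, -0.011], [0.996, 0.09, -0.001], [0.0, -0.011, -1.0]]
contact_force: [-0.8, -1.0, -0.0]
grip_width: 1.0
```

Request:
carry_out:
  steps:
    - {"slide":[0,0,0],"angular":[0,0,0]}
    - {"slide":[0,0,0],"angular":[0,0,0]}

```text
t: 27.1
tool_pos: [640.3, -23.5, 195.3]
tcp_rot: [[-0.091, 0.996, 0.004], [0.996, 0.091, -0.003], [-0.003, 0.004, -1.0]]
contact_force: [-0.2, 0.1, 1.7]
grip_width: 1.0
```

Run:
```python
from h import *
np.set_printoptions(precision=3,suppress=True)
snap('wrist','w16.png');s=manip.observe(); print(s['tool_pos'],s['joint_pos'],s['tcp_rot'])
```

```text
[640.455 -23.512 195.547] [-0.124  0.29   1.154 -0.003  1.693 -0.216] [[-0.092  0.996  0.004]
 [ 0.996  0.092 -0.003]
 [-0.003  0.004 -1.   ]]
```

View pics/w16.png

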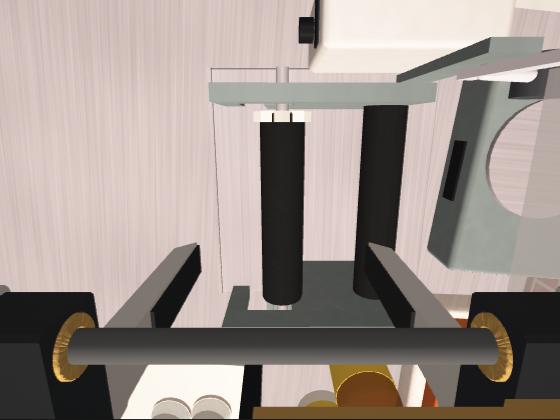

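Run:
```python
from h import *
i=optics.camera_info('wrist')
for p,z in [((283,68),105),((282,113),122),((282,300),105),((261,200),118),((303,200),118)]: print(px2z('wrist',*p,z,i))
```

```text
[630.7  89.5 105. ]
[632.8  57.  122. ]
[ 647.4 -101.7  105. ]
[622.4  -9.3 118. ]
[655.1  -6.3 118. ]
```

Request:
carry_out:
  steps:
    - {"slide":[0,0,-35],"angular":[0,0,0]}
    - {"slide":[0,0,-35],"angular":[0,0,0]}
    - {"slide":[0,0,-20],"angular":[0,0,0]}
    - {"slide":[0,0,0],"angular":[0,0,0]}
    - {"slide":[0,0,0],"angular":[0,0,0]}
  hand: -0.3

```text
t: 27.65
tool_pos: [640.3, -23.4, 104.3]
tcp_rot: [[-0.092, 0.996, 0.002], [0.996, 0.092, -0.003], [-0.003, 0.002, -1.0]]
contact_force: [0.4, -0.9, 1.1]
grip_width: 0.657
```

Request:
carry_out:
  steps:
    - {"slide":[0,1,-12],"angular":[0,0,0]}
    - {"slide":[0,0,-11],"angular":[0,0,0]}
    - {"slide":[0,0,0],"angular":[0,0,0]}
    - {"slide":[0,0,0],"angular":[0,0,0]}

```text
t: 28.05
tool_pos: [639.0, -22.2, 79.0]
tcp_rot: [[-0.093, 0.996, -0.001], [0.996, 0.093, -0.002], [-0.002, -0.002, -1.0]]
contact_force: [-0.5, 0.2, 0.4]
grip_width: 0.648
```

Request:
carry_out:
  steps:
    - {"slide":[0,0,0],"angular":[0,0,0]}
    - {"slide":[0,0,0],"angular":[0,0,0]}
    - {"slide":[0,0,0],"angular":[0,0,0]}
    - {"slide":[0,0,0],"angular":[0,0,0]}
    - {"slide":[0,0,0],"angular":[0,0,0]}
  hand: 1
  force: 40

```text
t: 28.55
tool_pos: [639.6, -22.3, 79.8]
tcp_rot: [[-0.092, 0.996, 0.0], [0.996, 0.092, -0.003], [-0.003, 0.0, -1.0]]
contact_force: [-0.2, -0.2, 0.5]
grip_width: 0.371
```

Run:
```python
from h import *
snap('wrist','w17.png');s=manip.observe(); print(s['tool_pos'],s['contact_force'],s['grip_width'])
```

```text
[639.6 -22.4  79.8] [0.2 0.2 0.7] 0.37679434602830353
```

View pics/w17.png

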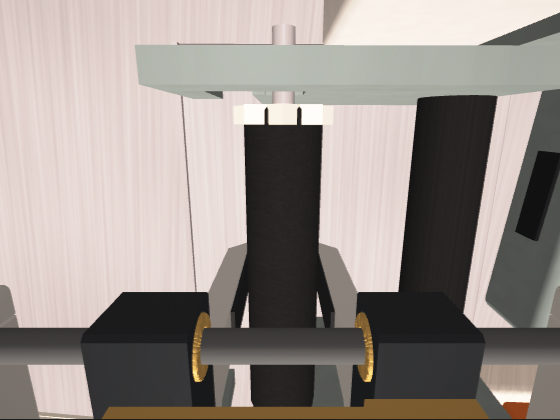

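Request:
carry_out:
  steps:
    - {"slide":[0,0,3],"angular":[0,0,0]}
    - {"slide":[0,0,4],"angular":[0,0,0]}
    - {"slide":[0,0,0],"angular":[0,0,0]}
    - {"slide":[0,0,0],"angular":[0,0,0]}

```text
t: 29.0
tool_pos: [639.1, -22.3, 86.2]
tcp_rot: [[-0.092, 0.996, -0.001], [0.996, 0.092, -0.003], [-0.002, -0.001, -1.0]]
contact_force: [0.3, 0.1, -2.5]
grip_width: 0.375
```

Run:
```python
from h import *
snap('wrist','w18.png');s=manip.observe(); print(s['tool_pos'],s['contact_force'],s['torque'],s['grip_width'])
```

```text
[639.1 -22.3  86.1] [ 0.6 -0.7 -1.9] [-0.1 -0.1  0. ] 0.37467251462016266
```

View pics/w18.png

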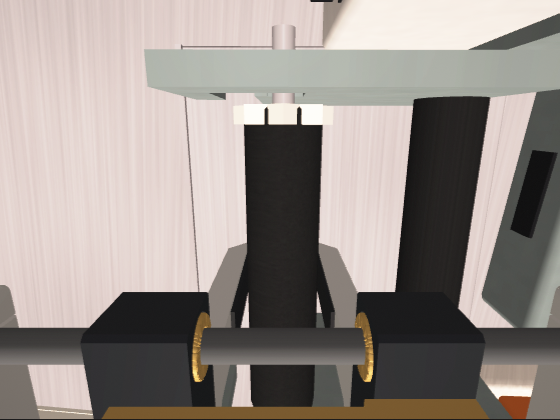

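Roller lifted rigidly with the gripper (its image unchanged, weight shows). Now forward 23 mm.

Request:
carry_out:
  steps:
    - {"slide":[-6,-0.5,0],"angular":[0,0,0]}
    - {"slide":[-6,-0.5,0],"angular":[0,0,0]}
    - {"slide":[-6,-0.5,0],"angular":[0,0,0]}
    - {"slide":[-5,-0.5,0],"angular":[0,0,0]}
    - {"slide":[0,0,0],"angular":[0,0,0]}

```text
t: 29.55
tool_pos: [615.5, -24.4, 86.5]
tcp_rot: [[-0.092, 0.996, -0.001], [0.996, 0.092, -0.003], [-0.002, -0.001, -1.0]]
contact_force: [0.8, -0.9, -1.0]
grip_width: 0.377
```

Request:
carry_out:
  steps:
    - {"slide":[0,0,0],"angular":[0,0,0]}
    - {"slide":[0,0,0],"angular":[0,0,0]}

```text
t: 29.75
tool_pos: [616.4, -24.3, 86.5]
tcp_rot: [[-0.092, 0.996, -0.0], [0.996, 0.092, -0.003], [-0.003, -0.0, -1.0]]
contact_force: [0.0, 0.7, -2.4]
grip_width: 0.377
```

Request:
carry_out:
  steps:
    - {"slide":[0,0,-8],"angular":[0,0,0]}
    - {"slide":[0,0,-10],"angular":[0,0,0]}
    - {"slide":[0,0,-10],"angular":[0,0,0]}
    - {"slide":[0,0,0],"angular":[0,0,0]}

```text
t: 30.15
tool_pos: [614.4, -24.1, 55.1]
tcp_rot: [[-0.092, 0.996, -0.006], [0.996, 0.092, -0.002], [-0.001, -0.006, -1.0]]
contact_force: [-0.4, 0.5, -2.0]
grip_width: 0.372
```

Request:
carry_out:
  steps:
    - {"slide":[0,0,-8],"angular":[0,0,0]}
    - {"slide":[0,0,-8],"angular":[0,0,0]}
    - {"slide":[0,0,-8],"angular":[0,0,0]}
    - {"slide":[0,0,0],"angular":[0,0,0]}
    - {"slide":[0,0,0],"angular":[0,0,0]}

```text
t: 30.65
tool_pos: [616.1, -24.3, 34.0]
tcp_rot: [[-0.092, 0.996, -0.001], [0.996, 0.092, -0.002], [-0.002, -0.002, -1.0]]
contact_force: [0.2, -0.6, -1.7]
grip_width: 0.375
```

Run:
```python
from h import *
snap('wrist','w19.png');snap('scene','s19.png');s=manip.observe(); print(s['tool_pos'],s['contact_force'],s['torque'],s['grip_width'])
```

```text
[616.6 -24.4  34.8] [ 0.6 -0.3 -2.8] [-0.  -0.1  0. ] 0.37127291177119476
```

View pics/w19.png

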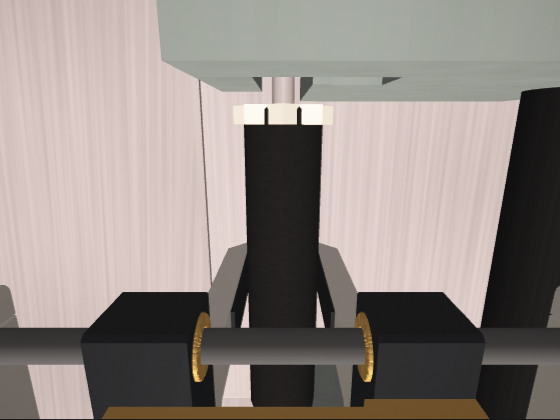

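View pics/s19.png

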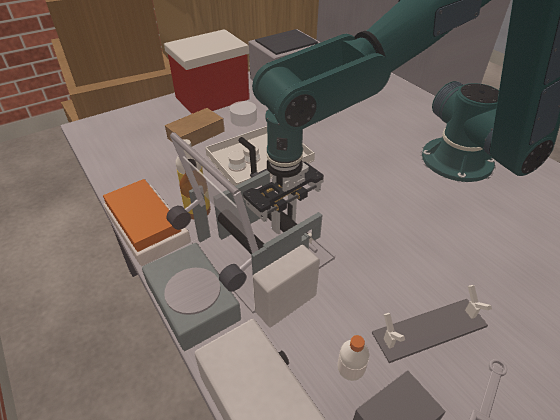

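Request:
carry_out:
  steps:
    - {"slide":[-8,-1,0],"angular":[0,0,0]}
    - {"slide":[-12,-1,0],"angular":[0,0,0]}
    - {"slide":[-15,-1,0],"angular":[0,0,0]}
    - {"slide":[-18,-2,0],"angular":[0,0,0]}
    - {"slide":[-20,-2,0],"angular":[0,0,0]}

```text
t: 31.25
tool_pos: [542.6, -31.4, 34.9]
tcp_rot: [[-0.093, 0.996, 0.0], [0.996, 0.093, -0.003], [-0.003, -0.0, -1.0]]
contact_force: [-0.1, 0.2, -2.8]
grip_width: 0.378
```

Request:
carry_out:
  steps:
    - {"slide":[-20,0,0],"angular":[0,0,0]}
    - {"slide":[-15,0,0],"angular":[0,0,0]}
    - {"slide":[0,0,0],"angular":[0,0,0]}
    - {"slide":[0,0,0],"angular":[0,0,0]}

```text
t: 31.65
tool_pos: [508.7, -31.4, 35.0]
tcp_rot: [[-0.092, 0.996, 0.001], [0.996, 0.092, -0.003], [-0.003, 0.001, -1.0]]
contact_force: [0.6, -0.4, -1.9]
grip_width: 0.371
```

Run:
```python
from h import *
snap('wrist','w20.png');snap('scene','s20.png');s=manip.observe(); print(s['tool_pos'],s['contact_force'],s['torque'],s['grip_width'])
```

```text
[509.2 -31.4  34.9] [ 0.2 -0.7 -2.3] [-0.1 -0.1  0. ] 0.3740793411712735
```

View pics/w20.png

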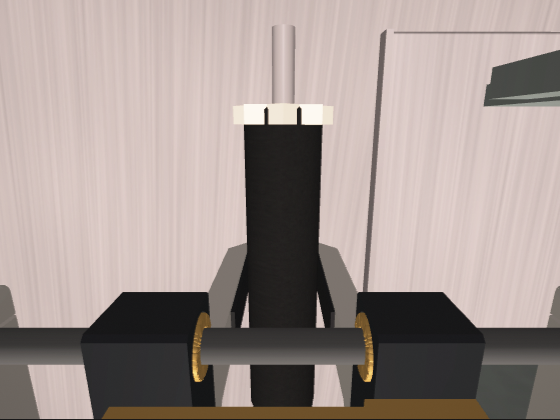

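View pics/s20.png

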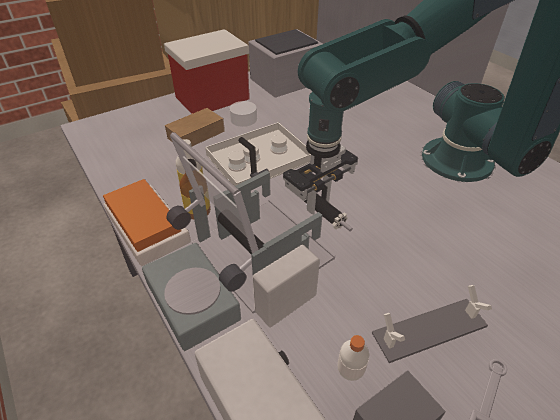

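Run:
```python
from h import *
T=lambda x,y,z: px2z('top',80+x/3.5,170+y/3.5,z)
S=lambda x,y,z: px2z('scene',360+x/4,270+y/4,z)
print('top base',[T(*p,8) for p in [(222,184),(313,205),(235,503)]])
a=(T(203,203,70)+T(276,214,70))/2; b=(T(131,470,70)+T(205,482,70))/2
print('top V',a,b,(a+b)/2,np.degrees(np.arctan2(*(a-b)[[1,0]])),np.linalg.norm(a-b))
c=[S(*p,8) for p in [(50,246),(118,366),(510,222),(428,115)]]; print('scene base',c,sum(c)/4)
d=(c[0]-c[3]+c[1]-c[2]);print(np.degrees(np.arctan2(d[1],d[0])),np.linalg.norm(d)/2)
a=(S(108,177,70)+S(172,268,70))/2; b=(S(446,65,70)+S(518,148,70))/2
print('scene V',a,b,(a+b)/2,np.degrees(np.arctan2(*(a-b)[[1,0]])),np.linalg.norm(a-b))
```

```text
top base [array([628.3, 355.7,   8. ]), array([610.5, 286.3,   8. ]), array([388.5, 341.7,   8. ])]
top V [602.5 323.2  70. ] [415.  369.7  70. ] [508.8 346.4  70. ] -13.935278032320355 193.26308052569536
scene base [array([613.4, 290.4,   8. ]), array([629.8, 355.2,   8. ]), array([409.5, 410.2,   8. ]), array([391.5, 344.9,   8. ])] [511.1 350.2   8. ]
-13.908753669243458 227.75517717435932
scene V [602.7 325.7  70. ] [415.7 373.2  70. ] [509.2 349.4  70. ] -14.246748702352273 192.94123142541844
```

Request:
carry_out:
  steps:
    - {"slide":[-5,0,25],"angular":[0,0,0.1]}
    - {"slide":[-5,0,30],"angular":[0,0,0.1]}
    - {"slide":[0,20,30],"angular":[0,0,0.1]}
    - {"slide":[0,40,10],"angular":[0,0,0.1]}
    - {"slide":[0,40,0],"angular":[0,0,0.1]}

```text
t: 32.25
tool_pos: [501.0, 69.5, 132.7]
tcp_rot: [[-0.56, 0.828, 0.007], [0.828, 0.56, -0.002], [-0.006, 0.005, -1.0]]
contact_force: [1.3, 0.1, -2.7]
grip_width: 0.374
```

Request:
carry_out:
  steps:
    - {"slide":[0,35,0],"angular":[0,0,0.1]}
    - {"slide":[0,35,0],"angular":[0,0,0.1]}
    - {"slide":[0,35,0],"angular":[0,0,0.1]}
    - {"slide":[0,25,0],"angular":[0,0,0.1]}
    - {"slide":[0,10,0],"angular":[0,0,0.1]}

```text
t: 32.75
tool_pos: [498.7, 211.6, 129.3]
tcp_rot: [[-0.891, 0.454, 0.002], [0.454, 0.891, -0.001], [-0.002, 0.0, -1.0]]
contact_force: [0.6, -0.4, -2.8]
grip_width: 0.372
```

Run:
```python
from h import *
snap('wrist','w21.png');snap('scene','s21.png');s=manip.observe(); print(s['tool_pos'],s['tcp_rot'],s['contact_force'],s['joint_pos'],s['grip_width'])
```

```text
[498.7 210.5 129.2] [[-0.9  0.5  0. ]
 [ 0.5  0.9 -0. ]
 [-0.  -0.  -1. ]] [-0.3  0.1 -2. ] [ 0.3  0.1  1.5 -0.   1.5 -0.8] 0.3731105792486701
```

View pics/w21.png

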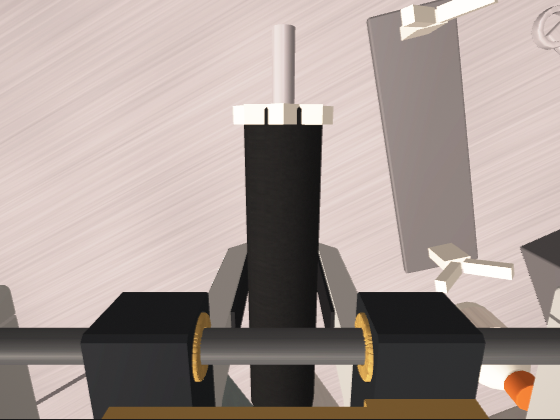

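View pics/s21.png

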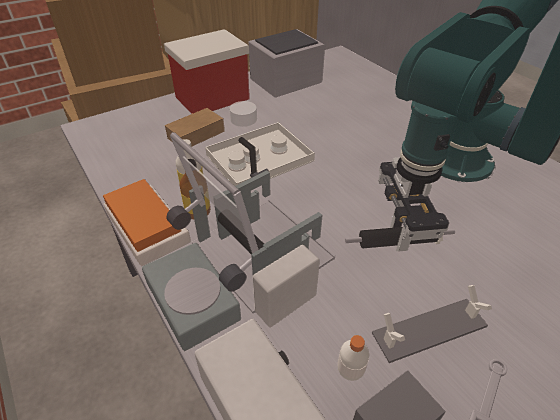

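Request:
carry_out:
  steps:
    - {"slide":[3,35,0],"angular":[0,0,0.075]}
    - {"slide":[3,35,0],"angular":[0,0,0.075]}
    - {"slide":[3,35,0],"angular":[0,0,0.075]}
    - {"slide":[2,32,0],"angular":[0,0,0]}
    - {"slide":[0,0,0],"angular":[0,0,0]}

```text
t: 33.35
tool_pos: [509.5, 348.7, 128.8]
tcp_rot: [[-0.968, 0.25, 0.002], [0.25, 0.968, -0.0], [-0.002, 0.0, -1.0]]
contact_force: [-0.2, -0.7, -2.1]
grip_width: 0.371
```

Request:
carry_out:
  steps:
    - {"slide":[0,0,-15],"angular":[0,0,0]}
    - {"slide":[0,0,0],"angular":[0,0,0]}
    - {"slide":[0,0,0],"angular":[0,0,0]}

```text
t: 33.65
tool_pos: [508.9, 344.0, 112.9]
tcp_rot: [[-0.968, 0.253, -0.0], [0.253, 0.968, -0.003], [-0.001, -0.003, -1.0]]
contact_force: [-0.3, 0.3, -2.7]
grip_width: 0.379
```

Run:
```python
from h import *
snap('wrist','w22.png');snap('scene','s22.png');snap('top','t22.png');s=manip.observe(); print(s['tool_pos'],s['tcp_rot'].round(3).tolist(),s['contact_force'],s['joint_pos'],s['grip_width'])
a=cv2.imread('pics/scene%s.png'%22) if 0 else cv2.imread('pics/s22.png'); cv2.imwrite('pics/s22c.png',cv2.resize(a[200:380,340:540],None,fx=3.5,fy=3.3,interpolation=cv2.INTER_CUBIC))
```

```text
[509.6 344.9 114.7] [[-0.968, 0.252, 0.003], [0.252, 0.968, -0.001], [-0.003, -0.001, -1.0]] [ 0.4 -0.1 -2.3] [ 0.5  0.3  1.3 -0.   1.5 -0.8] 0.3763346582229565
```

View pics/w22.png

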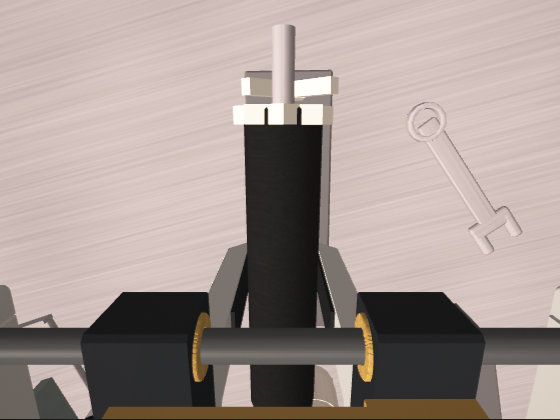

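View pics/s22c.png

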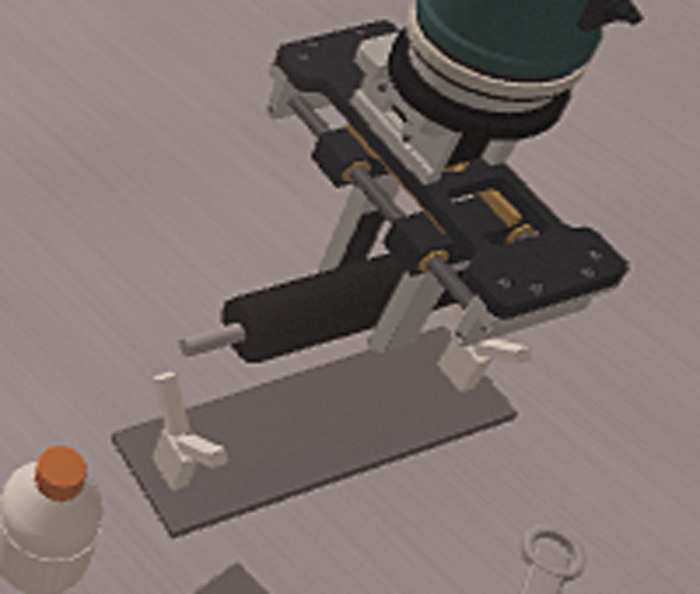

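Run:
```python
from h import *
i=optics.camera_info('wrist');s=manip.observe();R=s['tcp_rot'];p0=s['tool_pos']
for p,z in [((242,85),68),((338,84),68),((247,71),8),((332,71),8),((331,160),8),((328,240),8)]:
  X=px2z('wrist',*p,z,i); print(X,R.T@(X-p0))
for u in (283.5,):
  for v in (30,95): X=px2z('wrist',u,v,134,i); print('axle',X,R.T@(X-p0))
```

```text
[408.5 344.4  68. ] [ 97.9 -25.9  46.5]
[423.2 403.1  68. ] [98.5 34.6 46.4]
[392.  346.2   8. ] [114.5 -28.3 106.4]
[409.  411.2   8. ] [114.4  38.9 106.4]
[477.1 395.3   8. ] [ 44.5  40.6 106.6]
[546.3 377.2   8. ] [-27.   40.6 106.8]
axle [399.9 373.3 134. ] [113.3  -0.1 -19.6]
axle [425.5 366.7 134. ] [ 86.9  -0.1 -19.5]
```

Request:
carry_out:
  steps:
    - {"slide":[1.2,4.6,0],"angular":[0,0,0.012]}
    - {"slide":[0,0,-20],"angular":[0,0,0]}
    - {"slide":[0,0,-25],"angular":[0,0,0]}
    - {"slide":[0,0,0],"angular":[0,0,0]}
    - {"slide":[0,0,0],"angular":[0,0,0]}

```text
t: 34.3
tool_pos: [510.3, 350.3, 69.3]
tcp_rot: [[-0.971, 0.239, 0.001], [0.239, 0.971, -0.002], [-0.002, -0.001, -1.0]]
contact_force: [-1.4, 0.7, -2.5]
grip_width: 0.374
```

Run:
```python
from h import *
snap('wrist','w23.png');snap('scene','s23.png');s=manip.observe(); print(s['tool_pos'],s['tcp_rot'].round(3).tolist(),s['contact_force'],s['grip_width'])
a=cv2.imread('pics/s23.png'); cv2.imwrite('pics/s23c.png',cv2.resize(a[200:380,340:540],None,fx=3.5,fy=3.3,interpolation=cv2.INTER_CUBIC))
```

```text
[511.5 350.9  71.2] [[-0.971, 0.239, 0.005], [0.239, 0.971, 0.0], [-0.005, 0.001, -1.0]] [-0.1  0.5 -1.3] 0.3732113281335623
```

View pics/w23.png

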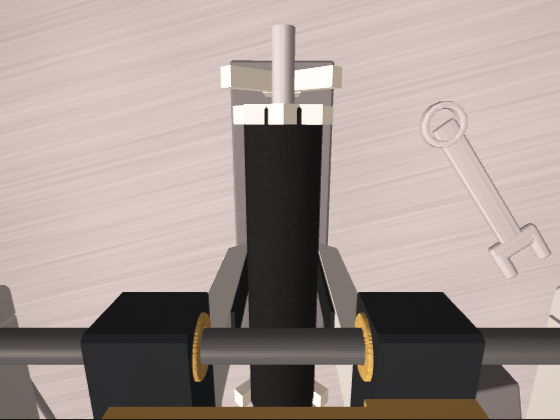

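View pics/s23c.png

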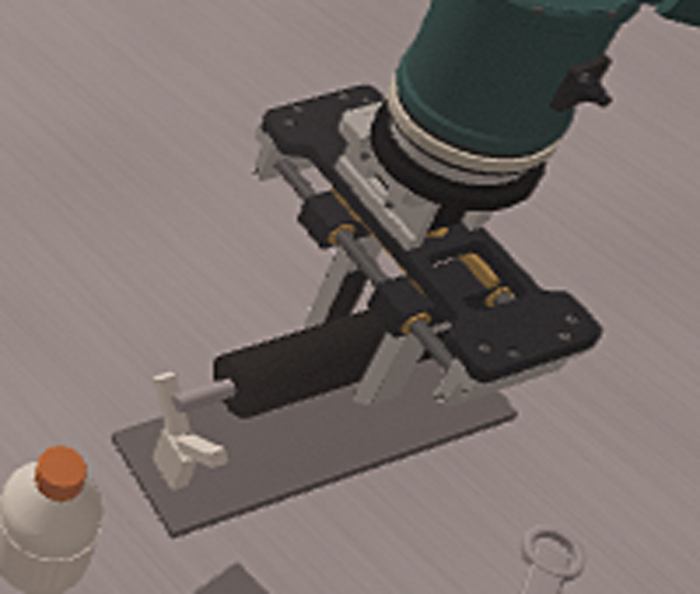

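Request:
carry_out:
  steps:
    - {"slide":[0,0,-12],"angular":[0,0,0]}
    - {"slide":[0,0,-12],"angular":[0,0,0]}
    - {"slide":[0,0,-6],"angular":[0,0,0]}
    - {"slide":[0,0,0],"angular":[0,0,0]}
    - {"slide":[0,0,0],"angular":[0,0,0]}

```text
t: 34.9
tool_pos: [510.3, 350.2, 38.9]
tcp_rot: [[-0.971, 0.239, 0.001], [0.239, 0.971, -0.002], [-0.002, -0.001, -1.0]]
contact_force: [0.8, -0.2, -2.1]
grip_width: 0.375
```

Request:
carry_out:
  steps:
    - {"slide":[0,0,-3],"angular":[0,0,0]}
    - {"slide":[0,0,0],"angular":[0,0,0]}
    - {"slide":[0,0,0],"angular":[0,0,0]}

```text
t: 35.2
tool_pos: [510.6, 350.3, 36.6]
tcp_rot: [[-0.971, 0.239, 0.003], [0.239, 0.971, -0.001], [-0.003, -0.001, -1.0]]
contact_force: [0.6, 0.0, -2.3]
grip_width: 0.377
```

Request:
carry_out:
  steps:
    - {"slide":[0,0,-2],"angular":[0,0,0]}
    - {"slide":[0,0,0],"angular":[0,0,0]}
    - {"slide":[0,0,0],"angular":[0,0,0]}

```text
t: 35.5
tool_pos: [510.8, 350.2, 35.4]
tcp_rot: [[-0.971, 0.239, 0.003], [0.239, 0.971, -0.001], [-0.003, -0.001, -1.0]]
contact_force: [-1.7, -1.1, 4.5]
grip_width: 0.373
```

Run:
```python
from h import *
snap('wrist','w24.png');snap('scene','s24.png');s=manip.observe(); print(s['tool_pos'],s['contact_force'],s['torque'])
a=cv2.imread('pics/s24.png'); cv2.imwrite('pics/s24c.png',cv2.resize(a[200:380,340:540],None,fx=3.5,fy=3.3,interpolation=cv2.INTER_CUBIC))
```

```text
[510.9 350.2  35.5] [-1.8 -3.   4.9] [-0.3  0.2  0.1]
```

View pics/w24.png

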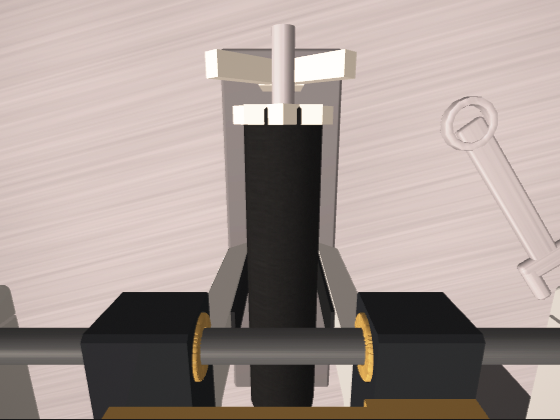

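View pics/s24c.png

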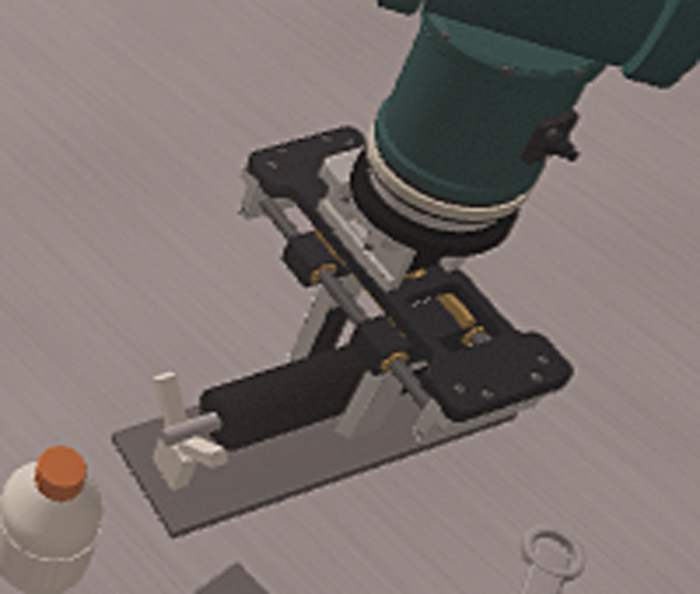

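Request:
carry_out:
  steps:
    - {"slide":[0,0,0],"angular":[0,0,0]}
    - {"slide":[0,0,0],"angular":[0,0,0]}
    - {"slide":[0,0,0],"angular":[0,0,0]}
    - {"slide":[0,0,0],"angular":[0,0,0]}
    - {"slide":[0,0,0],"angular":[0,0,0]}
  hand: -0.4

```text
t: 36.1
tool_pos: [510.4, 350.4, 34.1]
tcp_rot: [[-0.971, 0.239, 0.002], [0.239, 0.971, -0.001], [-0.002, -0.001, -1.0]]
contact_force: [0.2, -0.1, -0.4]
grip_width: 0.697
```

Request:
carry_out:
  steps:
    - {"slide":[0,0,15],"angular":[0,0,0]}
    - {"slide":[0,0,30],"angular":[0,0,0]}
    - {"slide":[0,0,40],"angular":[0,0,0]}
    - {"slide":[0,0,50],"angular":[0,0,0]}
    - {"slide":[0,0,50],"angular":[0,0,0]}

```text
t: 36.6
tool_pos: [510.1, 350.1, 222.1]
tcp_rot: [[-0.971, 0.239, 0.003], [0.239, 0.971, -0.001], [-0.003, -0.001, -1.0]]
contact_force: [1.2, 0.4, 0.7]
grip_width: 0.7
```

Request:
carry_out:
  steps:
    - {"slide":[-40,-40,40],"angular":[0,0,0]}
    - {"slide":[-40,-50,30],"angular":[0,0,0]}
    - {"slide":[-40,-50,0],"angular":[0,0,0]}
    - {"slide":[-10,-50,0],"angular":[0,0,0]}
    - {"slide":[0,-50,0],"angular":[0,0,0]}

```text
t: 37.1
tool_pos: [410.8, 147.1, 271.8]
tcp_rot: [[-0.972, 0.236, 0.006], [0.236, 0.972, -0.0], [-0.006, 0.001, -1.0]]
contact_force: [1.6, 0.1, 0.5]
grip_width: 0.696
```

Run:
```python
from h import *
snap('scene','s25.png');snap('top','t25.png');s=manip.observe(); print(s['tool_pos'])
a=cv2.imread('pics/s25.png'); cv2.imwrite('pics/s25c.png',cv2.resize(a[240:390,340:540],None,fx=4,fy=4,interpolation=cv2.INTER_CUBIC))
a=cv2.imread('pics/t25.png'); cv2.imwrite('pics/t25c.png',cv2.resize(cv2.convertScaleAbs(a[100:330,90:460],alpha=1.6),None,fx=2.1,fy=2.1,interpolation=cv2.INTER_CUBIC))
```

```text
[412.2 143.5 271.7]
```

View pics/s25.png

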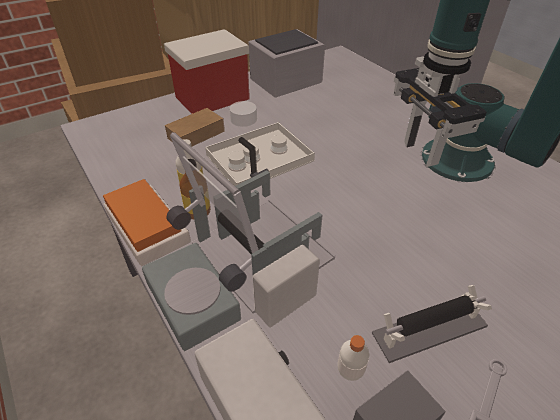

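View pics/s25c.png

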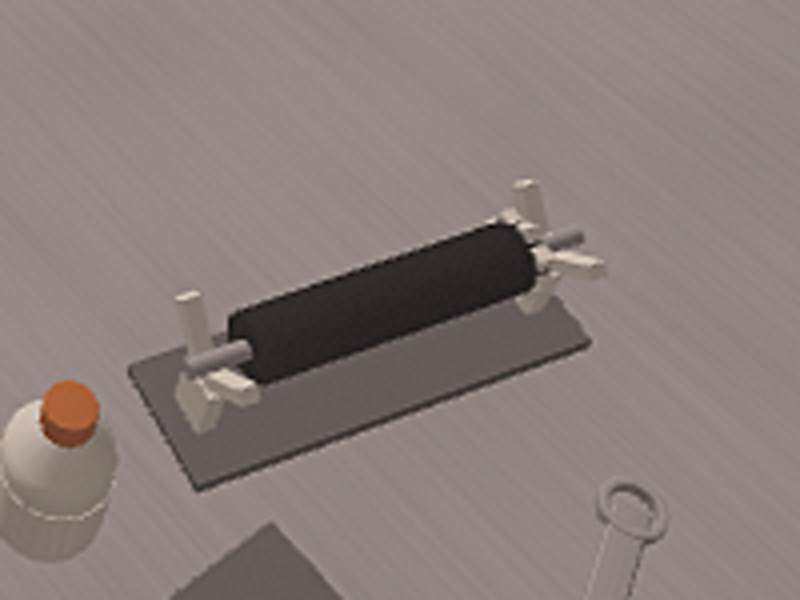

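View pics/t25c.png

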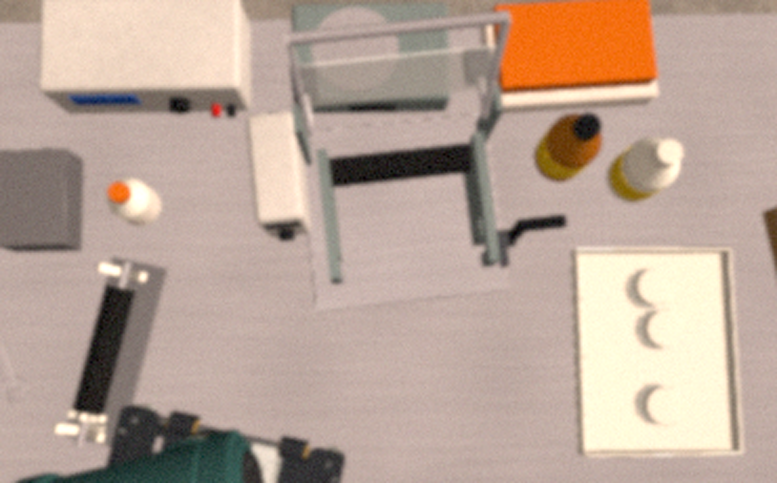

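Run:
```python
from h import *
T=lambda x,y,z: px2z('top',90+x/2.1,100+y/2.1,z)
O=np.array([641.1,-22.5]);M=np.array([[.9962,-.0875],[.0875,.9962]])
for n,p,z in [('grip',(520,224),206),('grip',(563,221),206),('bar',(294,40),322),('bar',(510,17),322),('j',(657,288),44),('j',(660,328),44),('j',(662,405),44)]:
  X=T(*p,z); print(n,X,M.T@(X[:2]-O))
a=cv2.imread('pics/s25.png'); cv2.imwrite('pics/s25d.png',cv2.resize(a[110:260,160:330],None,fx=4,fy=4,interpolation=cv2.INTER_CUBIC))
for u,v in [(520,224)]:
  pass
print([proj('scene',[*(O+M@np.array([-25-78*np.cos(t),-130])),128+78*np.sin(t)]) for t in (1.3,1.5,1.6)])
```

```text
grip [ 630.  -133.4  206. ] [ -20.8 -109.6]
grip [ 632.2 -179.4  206. ] [ -22.6 -155.5]
bar [789.9  91.9 322. ] [158.2 101. ]
bar [ 809.7 -111.3  322. ] [ 160.2 -103.2]
j [ 570.3 -332.3   44. ] [ -97.7 -302.4]
j [ 520.3 -332.8   44. ] [-147.5 -298.6]
j [ 426. -329.   44.] [-241.1 -286.6]
[array([255.8, 141.9]), array([250.4, 143.4]), array([247.6, 144.5])]
```

View pics/s25d.png

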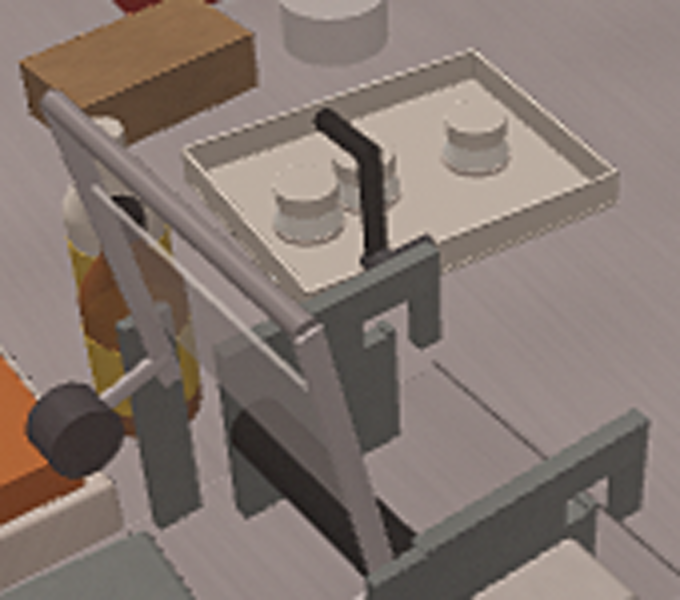

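Request:
carry_out:
  steps:
    - {"slide":[0,0,0],"angular":[0,0,0]}
    - {"slide":[0,0,0],"angular":[0,0,0]}

```text
t: 37.4
tool_pos: [412.4, 148.9, 270.1]
tcp_rot: [[-0.971, 0.238, 0.003], [0.238, 0.971, -0.001], [-0.003, 0.0, -1.0]]
contact_force: [-0.4, 0.9, -0.3]
grip_width: 0.696
```

Run:
```python
from h import *
print(manip.close_job())
```

```text
the job is handed in; nothing more can be done
None
```

The job is done and was handed in at about t = 37 s, with no verdict reported. All three jars that were present stand upright in the tray. I placed them first, then lifted the guard past its balance point and it fell open by itself. Next I pushed the lever to its stop, and then took the roller out through the slots and laid it on the stand.

Last checks, from the final pictures:
- **Guard:** the bar is at mixer x of about 159 mm, which fits its stop at 1.75 rad.
- **Lever:** the grip is at mixer x of about -22 mm, so it stands upright at about 1.6 rad. At the stop it pushed back with 11 N.
- **Roller:** its axle lies in both Vs of the stand. About 5 N of upward contact showed as it seated, before I let go.
- **Bottles:** all three are still standing.
- **Arm:** it is clear of everything.

One thing differed from how I left it: the middle jar had shifted about 2 cm in the tray by the end. It now stands next to, perhaps touching, its neighbour, but is upright and inside the tray.

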